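# Refit the shutter knob on a bead dispenser

## Task

Take the loose black knob out of the white sorting tray and fit it on the flat-sided steel spindle of the grey bead dispenser: rest it on the spindle with light pressure and turn it slowly until it slips over the flats, push it down until it sits flat on the dispenser, then use the knob to turn the spindle until the knob's bar is in line with the two small ridges beside it (shutter closed), and let go. Do not force it, do not touch the dispenser or its spindle with the gripper itself, and leave the jar, scoop and little bowl where they are.

Things in the scene. Friction and masses are not known exactly. Their poses are not given: they have to be found in the camera images.
- knob_mid (a point): Centre (half-way up) of the loose black knob, 62 mm tall, about 60 g, upright in the tray. Upwards: a round skirt 48 mm across and 34 mm high, then an upright grip bar 46 mm long (along x), 14 mm wide (along y), 28 mm high. This point is 31 mm above the underside. z is up. A half turn about z makes no difference.
- knob: The same knob: the middle of its underside, same axes. In the underside is a slot-shaped socket, 34 mm long (along x, the same way as the bar), 10 mm wide and 31 mm deep. Fully home, the underside lies on the dispenser's deck, centred on the spindle, whatever the spindle's height.
- dispenser: Bead dispenser, fixed: grey box 215 x 120 mm, flat top (deck) 45 mm above the table. Origin on the table plane right under the spindle's axis; x along the long side to the clear hopper (76 mm across, top 90 mm above the table, centre 112 mm from the spindle), z up. Two ridges on the deck, 14 x 6 x 4 mm, 38 mm before and behind the spindle, mark the closed line, which is the x axis.
- spindle_axis (a point): Where the spindle's axis meets the deck (axes as dispenser; it does not turn with the spindle). The spindle: upright steel tang 32 x 8 mm, top edges rounded 1.5 mm. Its top is 12 to 30 mm above the deck; exact height not told. Its long side lies at the start 0.35 to 1.45 rad counter-clockwise (from above) of the x axis; exact angle not told.
- spindle_tip (a point): A point on the spindle's axis 12 mm above the deck, axes as dispenser (fixed). The spindle gives on a spring when pressed: 1.5 N per mm, at most 4 mm, then hard. It turns stiffly (0.15 N m) about the vertical, between 0.3 rad clockwise and 1.75 rad counter-clockwise of the x axis. A push of 3 to 6 N is enough; over about 8 N a turning knob may drag it along.
- sorting_tray: Shallow white melamine tray, fixed, 160 mm (x) by 240 mm (y), walls 18 mm high, 4 mm thick, floor 4 mm above the table; origin at the middle of its underside. The knob stands in it, near the middle; a metal bobbin and a wooden ring (both under 17 mm high) lie near its two ends.
- jar: Glass jar with a hard silicone lid, 72 mm across, 92 mm high; origin at the middle of its underside. Leave alone.
- scoop: Yellow bead scoop, 135 mm long, 20 mm high; leave alone.
- finding_cup: Little white bowl, 64 mm across, 40 mm high; leave alone.
There are look-alikes about, which are no part of the job. Several things look just like the knob: the one meant starts farthest to the robot's right.

How it is judged:
By the outcome, as a careful person would: the job done as asked, in the order asked, and still so for the second after the job is handed in, with the robot touching nothing.
It also fails if it takes over 64 s, if anything falls off the work surface, if the arm or the gripper's body presses on something with over 40 N, if the wrist force passes 120 N, or if a joint passes its speed limit or range.

## Robot

A 7-joint arm with a two-finger parallel gripper is mounted at the origin on the work surface. World frame = base frame: x ahead of the robot, y to its left, z up, the work surface at z = 0. Lengths are in m, angles in rad, forces in N, time in s.
With the tool pointing down it reaches from about 0.425 to 0.925 m from the base axis. Payload 6.8 kg.
Tool frame: the origin (TCP) lies on the centre line of the jaws, within the pads' length; the fingertips stand 14 mm ahead of it and the grasp point (between the pads) lies 5 mm behind it; y points along the fingers, x is the direction in which the jaws open and shut, and the axes are right-handed (so a half turn about y gives the same grasp; the last joint's range is limited). The gripper opens to 85 mm and grips with 20 to 120 N. Pads are 22 mm wide; open, the fingers measure 114 mm over their backs; the gripper's body (76 mm by 85 mm) begins 54 mm behind the grasp point. The pads swing forward as they close: fully open they stand 13 mm farther back than shut.
Start: joints at [1.211, 0.477, 0.022, 1.555, -0.011, 1.109, -0.083], TCP at [0.168, -0.654, 0.245] pointing down, gripper open.
Joint ranges: [-2.96, 2.96], [-0.34, 2.1], [-1.41, 1.46], [0.24, 2.44], [-1.37, 4.51], [0.17, 1.92], [-2.96, 2.96]. Speed limits (rad/s): [2.39, 2.39, 3.14, 3.14, 3.14, 3.14, 3.14].

## Interface

Orientations are given as a rotation vector (axis times angle).
In Python, from bench import get_obs, vision, ticket gives the robot as it stands. The module is installed in compiled form; this text tells all that it offers.
- The arm moves only by the tool jog_arm, never from a script. Its argument "motion" is a list of rows, each an object of numbers: "gripper": the finger opening in mm, from 0 to 85.4; "tx", "ty", "tz": the shift along the tool's x, y, z in mm; "ax", "ay", "az": the turn, a rotation vector about the tool's x, y, z in rad. In form: [{"gripper": .., "tx": .., "ty": .., "tz": .., "ax": .., "ay": .., "az": ..}, ...]. A call has 1 to 12 rows; each row shifts and turns the commanded pose from where the row before left it, along the tool's axes as they then stand; what a row does not reach is not made up. A row lasts 1/10 s, in which the tool goes at most 50 mm and 8.59 degrees, less where a joint would pass 70% of its speed; a pose out of reach is approached as far as the arm can. A call is refused whole if a number of a shift passes 50 or a number of a turn 0.15, either way. A call with a gripper value outside its range is refused whole. The fingers move at their own pace and stop on an object; "newtons" is the grip in N (left out, the last holds). Time passes only in rows, so rows that do not move let the fingers close. It gives the time, the measured TCP pose, the force and the opening at its end, in the units of the state.
- get_obs(): the state, without advancing time (a new reading comes with each control period).
- vision.grab_frame(name): name is "scene" or "side" or "wrist"; returns the picture (420x560x3 uint8, red, green, blue); there is no depth.
- vision.get_calibration(name): a dict with "camera_matrix" (3x3 intrinsics, pixels), "world_from_camera" (4x4, takes a point from camera to world coordinates). Camera axes: x right, y down, z forward; pixel columns grow to the right and rows downward; lengths in m; the calibration is good to about 2 mm. A picture is of the moment at which its call begins: read the wrist's pose just before it. get_calibration takes no time and is no camera call; for the wrist camera it gives the pose at the moment of the call.
- ticket.hand_in(): hands the job in, once; it reports no verdict.
The state is a dict: "clock": time; "joints": joint angles; "qvel": joint speeds; "tau": joint torques, N m; "tcp_pos": TCP position; "orientation": TCP orientation; "contact_force": force on the tool from outside, world axes, zero at the start; "moment": the same for the moment, N m; "grip_width": finger opening in m.
Only numpy, scipy, OpenCV 4.12 (cv2) and the standard library are available. Lean on these libraries where they do the work, as an engineer would, in place of code of your own. Each camera call takes 0.05 s, during which the arm holds its last target.

## Working session

There is one attempt and no reset: what is moved stays moved. The work goes in short steps, Python scripts to look and compute and a tool call to move; the robot and the scene stay as the last step left them, time stands still between calls to the robot, and variables do not carry over. Pictures are saved under pics/ and viewed, and the job is handed in when it is done.

Besides the shell and the picture viewer there is one more tool, called as name([rows], argument=value, ...), one row to a line, values as JSON. jog_arm: Moves the arm, as the interface text tells. Its arguments: {"type":"object","properties":{"motion":{"type":"array"},"newtons":{"type":"number"}},"required":["motion"]}

```bash
mkdir -p pics
python3 - <<'E'
from bench import get_obs, vision
import cv2
o=get_obs(); print(o)
for n in ["scene","side","wrist"]:
    im=vision.grab_frame(n); cv2.imwrite(f"pics/{n}0.png",im[:,:,::-1])
    c=vision.get_calibration(n); print(n,c)
E
```

```text
{'clock': 0.0, 'joints': array([ 1.2109213 ,  0.47781304,  0.02231509,  1.5564496 , -0.01149774,
        1.10932173, -0.083118  ]), 'qvel': array([ 0.00027914,  0.0001807 , -0.00036277,  0.00147574, -0.00067101,
        0.00105681,  0.00251728]), 'tau': array([ 5.57537132e-04, -5.96438920e+01,  1.60790998e+00, -2.81190044e+01,
        1.24860794e-02,  9.21176921e-03, -4.13003050e-06]), 'tcp_pos': array([ 0.16801608, -0.6531619 ,  0.24431734]), 'orientation': array([-1.31678007,  1.02286074, -1.02027791]), 'contact_force': array([ 0.72815515,  0.78048386, -0.12144437]), 'moment': array([0.01761968, 0.0550276 , 0.03405071]), 'grip_width': 0.08512302209062333}
scene {'camera_matrix': array([[423.66545156,   0.        , 277.83216798],
       [  0.        , 423.66545156, 210.66604878],
       [  0.        ,   0.        ,   1.        ]]), 'world_from_camera': array([[ 0.63958662,  0.51964356, -0.56647994,  1.28835411],
       [ 0.76862557, -0.42080832,  0.48180399, -0.6170374 ],
       [ 0.01198687, -0.74356635, -0.6685547 ,  0.88205164],
       [ 0.        ,  0.        ,  0.        ,  1. 
[... 202 characters left out ...]
camera': array([[-0.71835852, -0.37344119,  0.58694354, -0.07948294],
       [-0.69556477,  0.40044697, -0.59651646,  0.63679252],
       [-0.01227594, -0.83676992, -0.54741703,  0.65508749],
       [ 0.        ,  0.        ,  0.        ,  1.        ]])}
wrist {'camera_matrix': array([[319.90291256,   0.        , 283.99892676],
       [  0.        , 319.90291256, 210.04012341],
       [  0.        ,   0.        ,   1.        ]]), 'world_from_camera': array([[ 0.24855068, -0.91814555, -0.30859571,  0.24712704],
       [-0.9686182 , -0.23598043, -0.07805142, -0.63285248],
       [-0.00115999,  0.31831115, -0.94798558,  0.37399464],
       [ 0.        ,  0.        ,  0.        ,  1.        ]])}
```

View pics/scene0.png

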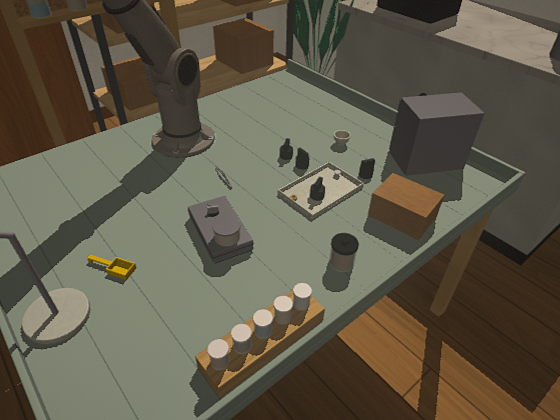

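View pics/side0.png

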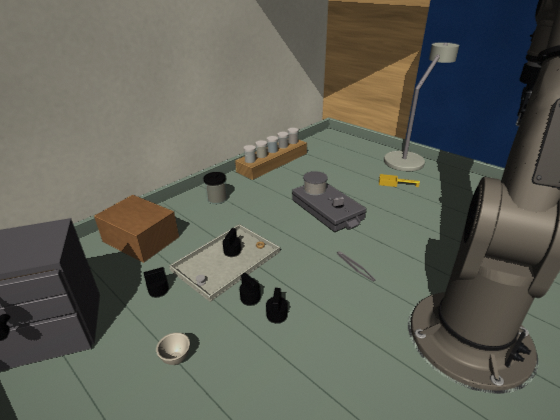

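View pics/wrist0.png

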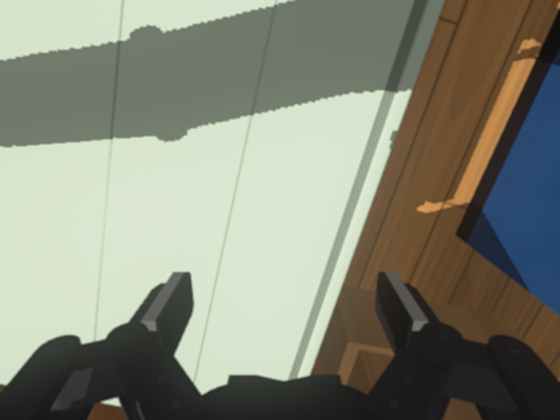

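Scene: knob look-alikes at scene pixels (286,150), (302,158), (367,168) and (317,190) — the last one in the tray. Dispenser at (220,228), with the spindle near (212,210). I'll compute positions and crop close.

```bash
cat > h.py <<'E'
import numpy as np, cv2
from bench import get_obs, vision
def ray(c,u,v):
    K=c["camera_matrix"];T=c["world_from_camera"]
    d=T[:3,:3]@np.linalg.inv(K)@np.array([u,v,1.]);return T[:3,3],d/np.linalg.norm(d)
def onz(c,u,v,z):
    o,d=ray(c,u,v);return o+d*(z-o[2])/d[2]
def proj(c,p):
    T=np.linalg.inv(c["world_from_camera"]);q=T[:3,:3]@np.array(p)+T[:3,3];q=c["camera_matrix"]@q;return q[:2]/q[2]
def tri(c1,p1,c2,p2):
    o1,d1=ray(c1,*p1);o2,d2=ray(c2,*p2)
    A=np.stack([d1,-d2],1);s=np.linalg.lstsq(A,o2-o1,rcond=None)[0]
    a=o1+s[0]*d1;b=o2+s[1]*d2;return (a+b)/2,np.linalg.norm(a-b)
def crop(src,x,y,w,h,s,out):
    im=cv2.imread(src)[y:y+h,x:x+w];cv2.imwrite(out,cv2.resize(im,None,fx=s,fy=s,interpolation=cv2.INTER_CUBIC))
E
python3 - <<'E'
from h import *
s=vision.get_calibration("scene");d=vision.get_calibration("side")
for p in [(286,158),(302,166),(367,177),(317,198),(212,211),(343,265),(340,143),(120,270)]: print(p,onz(s,*p,0.0).round(3))
for p in [(278,318),(250,300),(157,293),(232,252),(337,202)]: print(p,onz(d,*p,0.0).round(3))
a=cv2.imread("pics/scene0.png");b=cv2.imread("pics/side0.png")
A=cv2.resize(a[140:260,180:380],None,fx=4,fy=4,interpolation=cv2.INTER_CUBIC)
cv2.imwrite("pics/c_scene.png",A)
A=cv2.resize(b[165:325,210:380],None,fx=3.5,fy=3.5,interpolation=cv2.INTER_CUBIC)
cv2.imwrite("pics/c_side.png",A)
E
```

```text
(286, 158) [ 0.341  0.224 -0.   ]
(302, 166) [0.413 0.236 0.   ]
(367, 177) [0.601 0.367 0.   ]
(317, 198) [0.574 0.156 0.   ]
(212, 211) [ 0.414 -0.141  0.   ]
(343, 265) [0.824 0.015 0.   ]
(340, 143) [0.394 0.448 0.   ]
(120, 270) [ 0.458 -0.462  0.   ]
(278, 318) [0.321 0.236 0.   ]
(250, 300) [0.405 0.242 0.   ]
(157, 293) [0.581 0.379 0.   ]
(232, 252) [0.568 0.159 0.   ]
(337, 202) [ 0.514 -0.238  0.   ]
```

View pics/c_scene.png

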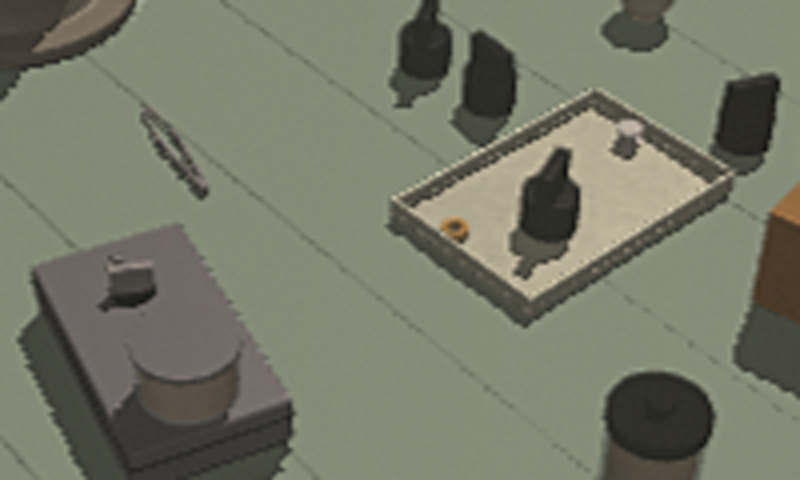

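View pics/c_side.png

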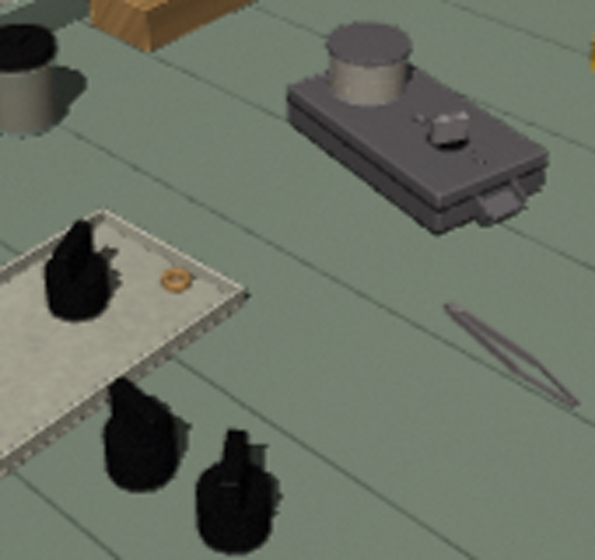

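The tray knob has the lowest y (0.157, against 0.23 to 0.37 for the others), so it is the farthest right and the one meant. The crop confirms it: it stands in the tray, with the ring and bobbin at the two ends. Next I'll move over the dispenser for a look with the wrist camera.

```bash
cat >> h.py <<'E'
from scipy.spatial.transform import Rotation as Ro
def pose():
    o=get_obs();return o,np.array(o["tcp_pos"]),Ro.from_rotvec(o["orientation"]).as_matrix()
def wanted(yaw):
    # tool x horizontal at yaw, tool y = -z
    x=np.array([np.cos(yaw),np.sin(yaw),0]);y=np.array([0,0,-1.]);return np.stack([x,y,np.cross(x,y)],1)
def go(p,yaw):
    o,q,R=pose();yaw0=np.arctan2(R[1,0],R[0,0])
    Rt=wanted(yaw);d=R.T@(np.array(p)-q)*1000
    rv=Ro.from_matrix(R.T@Rt).as_rotvec()
    print("now",q.round(4),"yaw",yaw0.round(3),"clock",o["clock"],"F",np.round(o["contact_force"],2),"w",round(o["grip_width"],4))
    print("shift in tool mm (first, before turn)",d.round(2),"turn",rv.round(4))
    print("shift in tool mm if turn is first",(Rt.T@(np.array(p)-q)*1000).round(2))
E
python3 - <<'E'
from h import *
s=vision.get_calibration("scene");d=vision.get_calibration("side")
for p in [(329.1,198.7),(346.6,210.7)]: print(onz(d,*p,0.049).round(4))
# knob top & base etc
print(tri(s,(180+547/4,140+240/4),d,(210+75/3.5,165+318/3.5)))
print(tri(s,(180+565/4,140+152/4),d,(210+85/3.5,165+224/3.5)))
print(tri(s,(180+132/4,140+265/4),d,(210+450/3.5,165+118/3.5)))
o,q,R=pose();print(R.round(3))
w=vision.get_calibration("wrist")["world_from_camera"]
print("cam in tool",(R.T@(w[:3,3]-q)).round(4),(R.T@w[:3,:3]).round(3))
go((0.45,-0.17,0.27),-1.3)
E
```

```text
[ 0.4985 -0.1712  0.049 ]
[ 0.4211 -0.1531  0.049 ]
(array([ 0.56960828,  0.16034162, -0.01343257]), np.float64(0.0005538512038187517))
(array([0.5679235 , 0.15708416, 0.07646544]), np.float64(0.021248210341217294))
(array([ 0.46211336, -0.16448072,  0.06657268]), np.float64(0.004053351012859421))
[[ 0.249 -0.     0.968]
 [-0.968  0.001  0.249]
 [-0.001 -1.    -0.   ]]
cam in tool [-0.0003 -0.1295  0.0816] [[ 1.    -0.001  0.   ]
 [-0.    -0.318  0.948]
 [-0.001 -0.948 -0.318]]
now [ 0.1681 -0.6533  0.2445] yaw -1.319 clock 0.15 F [-0.15  0.14 -0.82] w 0.0852
shift in tool mm (first, before turn) [-397.83  -24.93  393.45] turn [ 0.0001 -0.019  -0.0014]
shift in tool mm if turn is first [-390.26  -25.46  400.93]
```

jog_arm([
  {"tx": -20, "ty": -4, "tz": 20},
  {"tx": -30, "ty": -4, "tz": 30},
  {"tx": -30, "ty": -4, "tz": 30},
  {"tx": -30, "ty": -4, "tz": 30},
  {"tx": -30, "ty": -4, "tz": 30},
  {"tx": -30, "tz": 30},
  {"tx": -30, "tz": 30},
  {"tx": -30, "tz": 30},
  {"tx": -30, "tz": 30},
  {"tx": -30, "tz": 30},
  {"tx": -30, "tz": 30},
  {"tx": -30, "tz": 30},
])

```text
schema error: expected keys gripper, tx, ty, tz, ax, ay, az
```

jog_arm([
  {"tx": -25, "tz": 25},
  {"tx": -20, "tz": 20},
  {},
  {},
])

```text
schema error: expected keys gripper, tx, ty, tz, ax, ay, az
```

Run:
```python
from h import *
go((0.46,-0.162,0.25),-1.3)
c=vision.get_calibration("wrist");im=vision.grab_frame("wrist");cv2.imwrite("pics/w1.png",im[:,:,::-1]);np.save("w1.npy",c["world_from_camera"])
print(proj(c,(0.46,-0.162,0.06)))
```

```text
now [ 0.1681 -0.6533  0.2445] yaw -1.319 clock 0.15 F [-0.15  0.14 -0.82] w 0.0852
shift in tool mm (first, before turn) [-403.06   -4.93  405.13] turn [ 0.0001 -0.019  -0.0014]
shift in tool mm if turn is first [-395.3    -5.46  412.7 ]
[-376.06477777 -456.09651798]
```

View pics/w1.png

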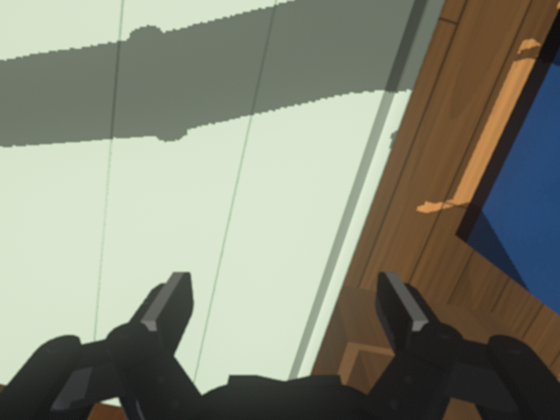

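jog_arm([
  {"gripper": 85, "tx": -20, "ty": -4, "tz": 20, "ax": 0, "ay": 0, "az": 0},
  {"gripper": 85, "tx": -33, "ty": -4, "tz": 33, "ax": 0, "ay": 0, "az": 0},
  {"gripper": 85, "tx": -33, "ty": -4, "tz": 33, "ax": 0, "ay": 0, "az": 0},
  {"gripper": 85, "tx": -33, "ty": -4, "tz": 33, "ax": 0, "ay": 0, "az": 0},
  {"gripper": 85, "tx": -33, "ty": -4, "tz": 33, "ax": 0, "ay": 0, "az": 0},
  {"gripper": 85, "tx": -33, "ty": 0, "tz": 33, "ax": 0, "ay": 0, "az": 0},
  {"gripper": 85, "tx": -33, "ty": 0, "tz": 33, "ax": 0, "ay": 0, "az": 0},
  {"gripper": 85, "tx": -33, "ty": 0, "tz": 33, "ax": 0, "ay": 0, "az": 0},
  {"gripper": 85, "tx": -33, "ty": 0, "tz": 33, "ax": 0, "ay": 0, "az": 0},
  {"gripper": 85, "tx": -33, "ty": 0, "tz": 33, "ax": 0, "ay": 0, "az": 0},
  {"gripper": 85, "tx": -33, "ty": 0, "tz": 33, "ax": 0, "ay": 0, "az": 0},
  {"gripper": 85, "tx": -33, "ty": 0, "tz": 33, "ax": 0, "ay": 0, "az": 0},
])

```text
clock: 1.4
tcp_pos: [0.4442, -0.1857, 0.2655]
orientation: [-1.318, 1.022, -1.022]
contact_force: [0.1, 0.3, 0.2]
grip_width: 0.0853
```

jog_arm([
  {"gripper": 85, "tx": -20, "ty": 0, "tz": 20, "ax": 0, "ay": 0, "az": 0},
  {"gripper": 85, "tx": 0, "ty": 0, "tz": 0, "ax": 0, "ay": 0, "az": 0},
  {"gripper": 85, "tx": 0, "ty": 0, "tz": 0, "ax": 0, "ay": 0, "az": 0},
  {"gripper": 85, "tx": 0, "ty": 0, "tz": 0, "ax": 0, "ay": 0, "az": 0},
  {"gripper": 85, "tx": 0, "ty": 0, "tz": 0, "ax": 0, "ay": 0, "az": 0},
])

```text
clock: 1.9
tcp_pos: [0.4574, -0.1644, 0.2652]
orientation: [-1.317, 1.024, -1.024]
contact_force: [-0.6, -0.4, 0.6]
grip_width: 0.0852
```

Run:
```python
from h import *
go((0.46,-0.162,0.25),-1.3)
c=vision.get_calibration("wrist");im=vision.grab_frame("wrist");cv2.imwrite("pics/w2.png",im[:,:,::-1]);np.save("w2.npy",c["world_from_camera"])
print(proj(c,(0.46,-0.162,0.06)))
```

```text
now [ 0.4574 -0.1644  0.2652] yaw -1.322 clock 1.9 F [-0.55 -0.43  0.56] w 0.0852
shift in tool mm (first, before turn) [-1.71 15.21  3.14] turn [ 0.0005 -0.0216  0.0002]
shift in tool mm if turn is first [-1.64 15.21  3.17]
[282.57835729 179.95695113]
```

View pics/w2.png

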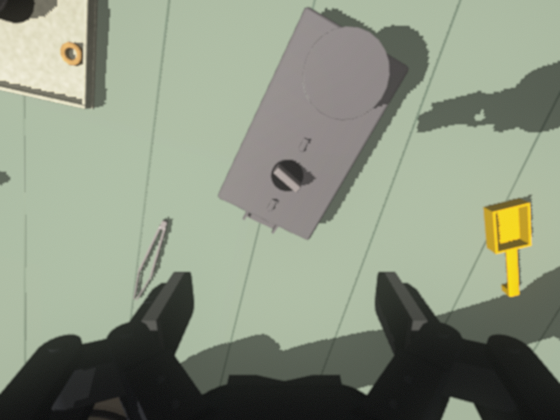

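Run:
```python
from h import *
crop("pics/w2.png",215,125,130,120,5,"pics/w2c.png")
```

```text
(no output)
```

View pics/w2c.png

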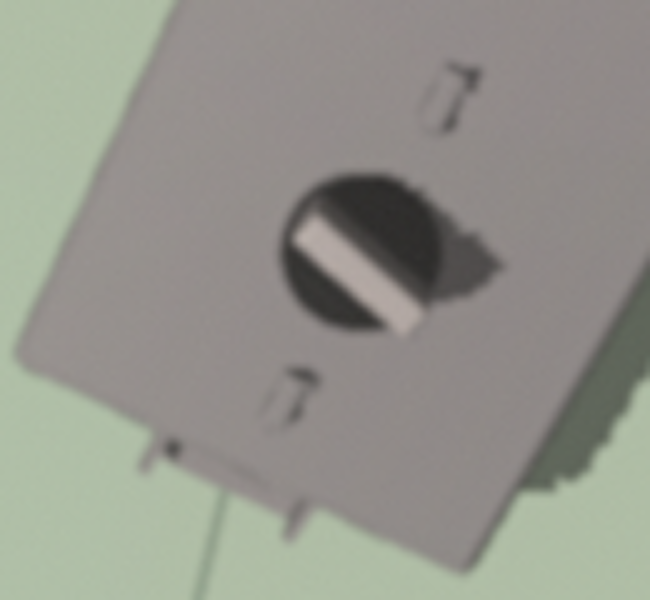

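Run:
```python
from h import *
c=vision.get_calibration("wrist");c["world_from_camera"]=np.load("w2.npy")
P=lambda x,y:(215+(x+.5)/5-.5,125+(y+.5)/5-.5)
r1=onz(c,*P(453,99),.048);r2=onz(c,*P(290,402),.048);D=onz(c,*P(361,251.5),.045)
print("ridges",r1,r2,np.linalg.norm(r1-r2),"mid",(r1+r2)/2,"disc",D)
dx=(r1-r2);print("yaw disp",np.arctan2(dx[1],dx[0]))
e=[onz(c,*P(*p),.045) for p in [(20,352),(462,572),(180,0)]]
v=e[1]-e[0];print("short edge",np.linalg.norm(v),np.arctan2(v[1],v[0])+np.pi/2)
v=e[2]-e[0];print("long edge dir",np.arctan2(v[1],v[0]))
for z in (.057,.062,.067,.072,.075):
    q=[onz(c,*P(*p),z) for p in [(315,210),(292,238),(402,338),(425,313)]]
    l=(q[0]+q[1]-q[2]-q[3])/2;m=sum(q)/4
    print(z,m.round(4),np.linalg.norm(l).round(4),np.arctan2(l[1],l[0]),np.linalg.norm(q[0]-q[1]))
```

```text
ridges [ 0.50090887 -0.17658251  0.048     ] [ 0.42623174 -0.15877084  0.048     ] 0.07677193265609451 mid [ 0.46357031 -0.16767668  0.048     ] disc [ 0.46330168 -0.16595056  0.045     ]
yaw disp -0.23414111034326224
short edge 0.11520703707572627 -0.2428561624591259
long edge dir -0.21736019842584375
0.057 [ 0.4606 -0.1661  0.057 ] 0.0327 1.064169270183201 0.007825738898922784
0.062 [ 0.4618 -0.1658  0.062 ] 0.0322 1.0641692701832026 0.007709840200776129
0.067 [ 0.4629 -0.1654  0.067 ] 0.0317 1.0641692701832024 0.007593941502629412
0.072 [ 0.464  -0.1651  0.072 ] 0.0312 1.0641692701832026 0.007478042804482707
0.075 [ 0.4647 -0.1649  0.075 ] 0.0309 1.0641692701832017 0.0074085035855946954
```

The tang is at about (0.4634,-0.1665), long-side direction 1.06 rad world, which is 1.30 rad from the dispenser axis (-0.234). Its top is about 22 mm above the deck. Next, over to the tray.

Run:
```python
from h import *
go((0.569,0.159,0.25),-1.322)
```

```text
now [ 0.4575 -0.1643  0.2653] yaw -1.322 clock 1.95 F [-0.36 -0.43  0.07] w 0.0852
shift in tool mm (first, before turn) [-285.81   15.14  187.86] turn [0.0003 0.0005 0.0002]
shift in tool mm if turn is first [-285.9    15.26  187.71]
```

jog_arm([
  {"gripper": 85, "tx": -20, "ty": 0, "tz": 13, "ax": 0, "ay": 0, "az": 0},
  {"gripper": 85, "tx": -38, "ty": 2, "tz": 25, "ax": 0, "ay": 0, "az": 0},
  {"gripper": 85, "tx": -38, "ty": 2, "tz": 25, "ax": 0, "ay": 0, "az": 0},
  {"gripper": 85, "tx": -38, "ty": 2, "tz": 25, "ax": 0, "ay": 0, "az": 0},
  {"gripper": 85, "tx": -38, "ty": 2, "tz": 25, "ax": 0, "ay": 0, "az": 0},
  {"gripper": 85, "tx": -38, "ty": 2, "tz": 25, "ax": 0, "ay": 0, "az": 0},
  {"gripper": 85, "tx": -38, "ty": 2, "tz": 25, "ax": 0, "ay": 0, "az": 0},
  {"gripper": 85, "tx": -38, "ty": 2, "tz": 25, "ax": 0, "ay": 0, "az": 0},
  {"gripper": 85, "tx": 0, "ty": 0, "tz": 0, "ax": 0, "ay": 0, "az": 0},
  {"gripper": 85, "tx": 0, "ty": 0, "tz": 0, "ax": 0, "ay": 0, "az": 0},
  {"gripper": 85, "tx": 0, "ty": 0, "tz": 0, "ax": 0, "ay": 0, "az": 0},
])

```text
clock: 3.05
tcp_pos: [0.5689, 0.1587, 0.251]
orientation: [-1.318, 1.023, -1.024]
contact_force: [0.1, -0.1, -0.2]
grip_width: 0.0852
```

Run:
```python
from h import *
go((0.569,0.159,0.25),-1.322)
c=vision.get_calibration("wrist");im=vision.grab_frame("wrist");cv2.imwrite("pics/w3.png",im[:,:,::-1]);np.save("w3.npy",c["world_from_camera"])
print(proj(c,(0.569,0.159,0.06)))
```

```text
now [0.5689 0.1587 0.251 ] yaw -1.321 clock 3.05 F [ 0.1  -0.12 -0.22] w 0.0852
shift in tool mm (first, before turn) [-0.24  1.02  0.11] turn [0.0008 0.0006 0.0011]
shift in tool mm if turn is first [-0.24  1.02  0.11]
[283.80610069 185.9783125 ]
```

View pics/w3.png

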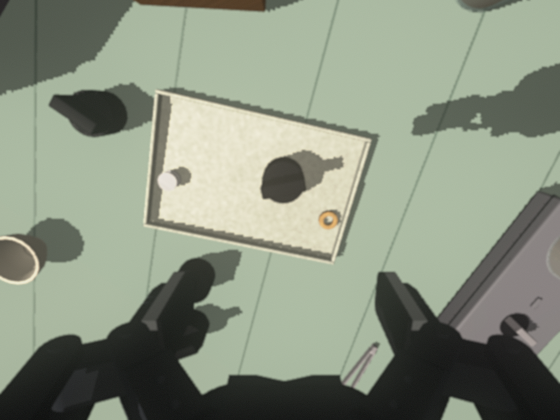

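Run:
```python
from h import *
im=cv2.imread("pics/w3.png")[140:220,240:330]
im=cv2.resize(im,None,fx=7,fy=7,interpolation=cv2.INTER_CUBIC)
im=np.clip((im/255.)**0.5*255*1.1,0,255).astype(np.uint8)
cv2.imwrite("pics/w3c.png",im)
```

```text
(no output)
```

View pics/w3c.png

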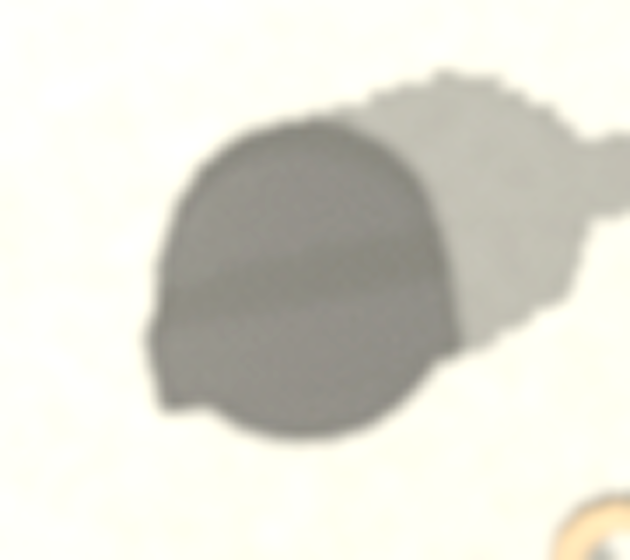

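Run:
```python
from h import *
c=vision.get_calibration("wrist");c["world_from_camera"]=np.load("w3.npy")
P=lambda x,y:(240+(x+.5)/7-.5,140+(y+.5)/7-.5)
q=[onz(c,*P(*p),.066) for p in [(168,408),(460,350),(446,273),(150,328)]]
l=(q[1]+q[2]-q[0]-q[3])/2
print(np.array(q).round(4));print("centre",sum(q)/4,"len",np.linalg.norm(l),np.linalg.norm(q[1]-q[0]),"wid",np.linalg.norm(q[0]-q[3]),np.linalg.norm(q[1]-q[2]),"dir",np.arctan2(l[1],l[0]))
for a,b in [((165,290),(440,240)),((165,321),(445,275)),((168,408),(460,350))]:
  v=onz(c,*P(*b),.06)-onz(c,*P(*a),.06);print(np.arctan2(v[1],v[0]))
# skirt: left/top extents at z .038 circle
for p in [(312,120),(300,440)]: print(onz(c,*P(*p),.038))
print(onz(c,*P(300,440),.038))
```

```text
[[0.5533 0.1764 0.066 ]
 [0.5722 0.1373 0.066 ]
 [0.5827 0.1423 0.066 ]
 [0.5644 0.1816 0.066 ]]
centre [0.56813005 0.15941047 0.066     ] len 0.04340332820616743 0.04341466302793285 wid 0.012275061279528144 0.011625966321947323 dir -1.126613593521544
-1.1389302252701288
-1.155494837307692
-1.1191383227450407
[0.59487126 0.16517861 0.038     ]
[0.5448072  0.15443256 0.038     ]
[0.5448072  0.15443256 0.038     ]
```

jog_arm([
  {"gripper": 85, "tx": 0, "ty": 6, "tz": 0, "ax": 0, "ay": -0.146, "az": 0},
  {"gripper": 85, "tx": 0, "ty": 6, "tz": 0, "ax": 0, "ay": -0.146, "az": 0},
  {"gripper": 85, "tx": 0, "ty": 6, "tz": 0, "ax": 0, "ay": -0.146, "az": 0},
  {"gripper": 85, "tx": 0, "ty": 6, "tz": 0, "ax": 0, "ay": -0.146, "az": 0},
  {"gripper": 85, "tx": 0, "ty": 6, "tz": 0, "ax": 0, "ay": -0.146, "az": 0},
  {"gripper": 85, "tx": 0, "ty": 6, "tz": 0, "ax": 0, "ay": -0.146, "az": 0},
  {"gripper": 85, "tx": 0, "ty": 6, "tz": 0, "ax": 0, "ay": -0.146, "az": 0},
  {"gripper": 85, "tx": 0, "ty": 6, "tz": 0, "ax": 0, "ay": -0.146, "az": 0},
  {"gripper": 85, "tx": 0, "ty": 6, "tz": 0, "ax": 0, "ay": -0.146, "az": 0},
  {"gripper": 85, "tx": 0, "ty": 6, "tz": 0, "ax": 0, "ay": -0.146, "az": 0},
  {"gripper": 85, "tx": 0, "ty": 6, "tz": 0, "ax": 0, "ay": -0.146, "az": 0},
  {"gripper": 85, "tx": 0, "ty": 6, "tz": 0, "ax": 0, "ay": -0.146, "az": 0},
])

```text
clock: 4.3
tcp_pos: [0.5691, 0.1585, 0.1792]
orientation: [-1.545, -0.342, 0.342]
contact_force: [-0.1, 0.8, -0.6]
grip_width: 0.0853
```

jog_arm([
  {"gripper": 60, "tx": 0, "ty": 0, "tz": 0, "ax": 0, "ay": 0, "az": 0},
  {"gripper": 60, "tx": 0, "ty": 0, "tz": 0, "ax": 0, "ay": 0, "az": 0},
  {"gripper": 60, "tx": 0, "ty": 0, "tz": 0, "ax": 0, "ay": 0, "az": 0},
  {"gripper": 60, "tx": 0, "ty": 0, "tz": 0, "ax": 0, "ay": 0, "az": 0},
])

```text
clock: 4.7
tcp_pos: [0.5691, 0.1606, 0.1798]
orientation: [-1.545, -0.339, 0.337]
contact_force: [0.2, -0.4, -0.4]
grip_width: 0.06
```

Run:
```python
from h import *
go((0.569,0.1595,0.25),0.436)
c=vision.get_calibration("wrist");im=vision.grab_frame("wrist");cv2.imwrite("pics/w4.png",im[:,:,::-1]);np.save("w4.npy",c["world_from_camera"])
print(proj(c,(0.569,0.1595,0.066)),get_obs()["joints"].round(2))
a=im[:,:,::-1];a=np.clip((a/255.)**0.5*255*1.1,0,255).astype(np.uint8)
cv2.imwrite("pics/w4b.png",a)
```

```text
now [0.5691 0.1606 0.1798] yaw 0.431 clock 4.7 F [ 0.2  -0.39 -0.39] w 0.06
shift in tool mm (first, before turn) [ -0.52 -70.2   -1.02] turn [ 0.0006 -0.005   0.0007]
shift in tool mm if turn is first [ -0.57 -70.2   -0.98]
[283.43773311 211.64527906] [ 0.23  0.54 -0.82  1.78  0.46  1.02 -0.34]
```

View pics/w4b.png

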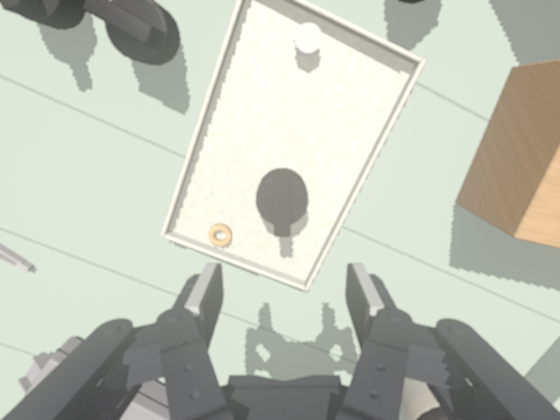

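Run:
```python
from h import *
im=vision.grab_frame("wrist") if 0 else cv2.imread("pics/w4.png")
im=im[160:245,245:325]
im=cv2.resize(im,None,fx=7,fy=7,interpolation=cv2.INTER_CUBIC)
im=np.clip((im/255.)**0.6*255*2.6,0,255).astype(np.uint8)
cv2.imwrite("pics/w4c.png",im)
```

```text
(no output)
```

View pics/w4c.png

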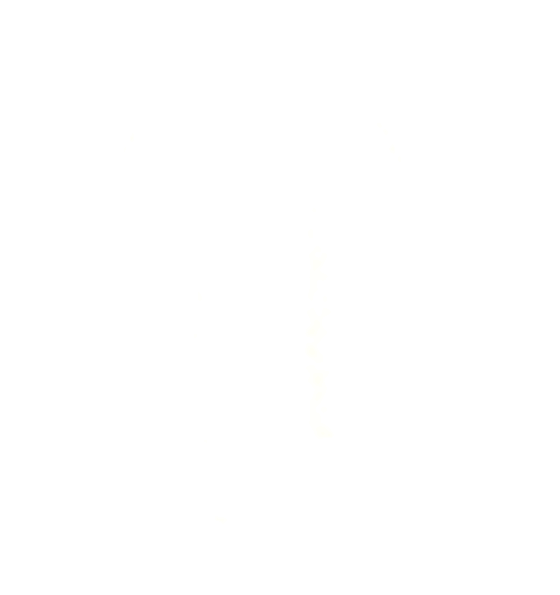

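Run:
```python
from h import *
im=cv2.imread("pics/w4.png")[160:245,245:325].astype(float)
g=im.max(2);print(g.min(),np.percentile(g,[2,10,20,50]))
lo=g.min()
im=np.clip((im-lo)/(50)*255,0,255).astype(np.uint8)
im=cv2.resize(im,None,fx=7,fy=7,interpolation=cv2.INTER_CUBIC)
cv2.imwrite("pics/w4d.png",im)
```

```text
58.0 [ 61.  63.  64. 207.]
```

View pics/w4d.png

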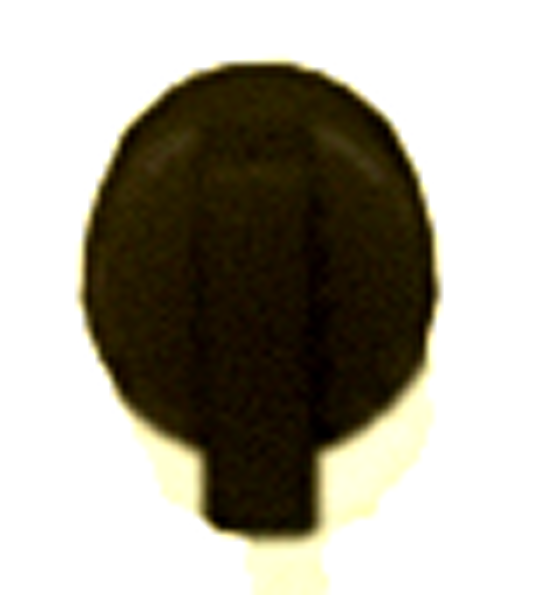

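Run:
```python
from h import *
c=vision.get_calibration("wrist");c["world_from_camera"]=np.load("w4.npy")
P=lambda x,y:(245+(x+.5)/7-.5,160+(y+.5)/7-.5)
a=onz(c,*P(263,537),.066);b=onz(c,*P(256,165),.066)
print("top near/far",a,b,np.linalg.norm(a-b),"mid",(a+b)/2,"dir",np.arctan2(*(a-b)[1::-1]))
print("bar width",np.linalg.norm(onz(c,*P(203,500),.066)-onz(c,*P(322,500),.066)))
l=onz(c,*P(83,270),.038);r=onz(c,*P(437,270),.038);print("skirt",l,r,(l+r)/2,np.linalg.norm(l-r))
n=onz(c,*P(260,458),.038);print(n)
t=onz(c,*P(260,62),.004);t2=onz(c,*P(260,62),.038);print("far",t,t2)
go((0.569,0.1595,0.25),0.436)
```

```text
top near/far [0.57697547 0.13953552 0.066     ] [0.5575867  0.18010671 0.066     ] 0.04496605256503662 mid [0.56728109 0.15982112 0.066     ] dir -1.1249885928623982
bar width 0.013939650095285123
skirt [0.54601212 0.15229599 0.038     ] [0.58660718 0.17092753 0.038     ] [0.56630965 0.16161176 0.038     ] 0.04466646987474513
[0.576862  0.1384827 0.038    ]
far [0.55787496 0.17955194 0.004     ] [0.55529873 0.18574506 0.038     ]
now [0.5691 0.1607 0.1797] yaw 0.432 clock 4.75 F [-0.47 -0.34  1.25] w 0.0597
shift in tool mm (first, before turn) [ -0.54 -70.26  -1.14] turn [ 0.0005 -0.0044  0.0006]
shift in tool mm if turn is first [ -0.59 -70.26  -1.1 ]
```

jog_arm([
  {"gripper": 34, "tx": -1, "ty": 10, "tz": 0, "ax": 0, "ay": -0.014, "az": 0},
  {"gripper": 34, "tx": -1, "ty": 20, "tz": 0, "ax": 0, "ay": 0, "az": 0},
  {"gripper": 34, "tx": 0, "ty": 20, "tz": 0, "ax": 0, "ay": 0, "az": 0},
  {"gripper": 34, "tx": 0, "ty": 20, "tz": 0, "ax": 0, "ay": 0, "az": 0},
  {"gripper": 34, "tx": 0, "ty": 16, "tz": 0, "ax": 0, "ay": 0, "az": 0},
  {"gripper": 34, "tx": 0, "ty": 10, "tz": 0, "ax": 0, "ay": 0, "az": 0},
  {"gripper": 34, "tx": 0, "ty": 4, "tz": 0, "ax": 0, "ay": 0, "az": 0},
  {"gripper": 34, "tx": 0, "ty": 0, "tz": 0, "ax": 0, "ay": 0, "az": 0},
  {"gripper": 34, "tx": 0, "ty": 0, "tz": 0, "ax": 0, "ay": 0, "az": 0},
  {"gripper": 34, "tx": 0, "ty": 0, "tz": 0, "ax": 0, "ay": 0, "az": 0},
], newtons=50)

```text
clock: 5.75
tcp_pos: [0.5677, 0.1602, 0.0801]
orientation: [-1.542, -0.352, 0.349]
contact_force: [-0.2, 0.3, -0.8]
grip_width: 0.034
```

Run:
```python
from h import *
go((0.5673,0.1595,0.058),0.446)
for n in ["wrist","side","scene"]:
    im=vision.grab_frame(n)[:,:,::-1];cv2.imwrite(f"pics/{n}5.png",im)
w=cv2.imread("pics/wrist5.png");w=np.clip(w*2.,0,255).astype(np.uint8)
s=vision.get_calibration("side");print(proj(s,(.5673,.1595,.06)))
a=cv2.resize(cv2.imread("pics/side5.png")[160:310,140:310],(476,420),interpolation=cv2.INTER_CUBIC)
a=np.clip(a*1.8,0,255).astype(np.uint8)
cv2.imwrite("pics/m5.png",cv2.resize(np.hstack([w[:,130:450],a]),None,fx=1,fy=1))
```

```text
now [0.5677 0.1602 0.0801] yaw 0.447 clock 5.75 F [-0.2   0.35 -0.75] w 0.034
shift in tool mm (first, before turn) [-0.65 22.14 -0.45] turn [0.0003 0.0009 0.0015]
shift in tool mm if turn is first [-0.62 22.14 -0.46]
[230.1104692  234.39945934]
```

View pics/m5.png

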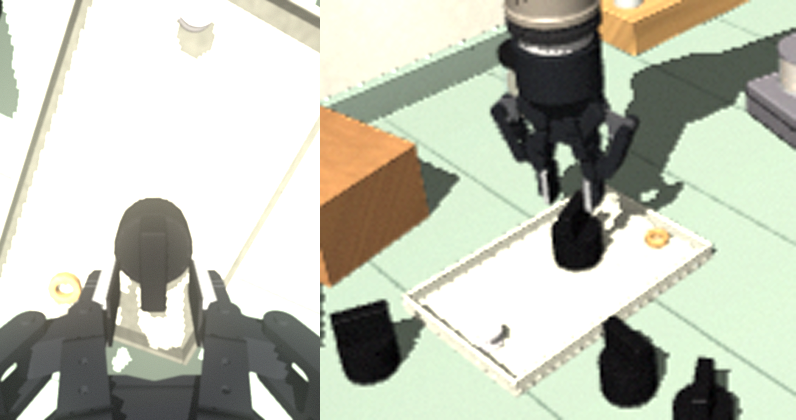

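The jaws straddle the bar (wrist view about (283,250)), with the tips just at the bar's top. I'll descend and close.

jog_arm([
  {"gripper": 34, "tx": -0.5, "ty": 7, "tz": -0.4, "ax": 0, "ay": 0, "az": 0},
  {"gripper": 34, "tx": 0, "ty": 8, "tz": 0, "ax": 0, "ay": 0, "az": 0},
  {"gripper": 34, "tx": 0, "ty": 6, "tz": 0, "ax": 0, "ay": 0, "az": 0},
  {"gripper": 34, "tx": 0, "ty": 0, "tz": 0, "ax": 0, "ay": 0, "az": 0},
  {"gripper": 20, "tx": 0, "ty": 0, "tz": 0, "ax": 0, "ay": 0, "az": 0},
  {"gripper": 20, "tx": 0, "ty": 0, "tz": 0, "ax": 0, "ay": 0, "az": 0},
  {"gripper": 20, "tx": 0, "ty": 0, "tz": 0, "ax": 0, "ay": 0, "az": 0},
])

```text
clock: 6.6
tcp_pos: [0.567, 0.1595, 0.0586]
orientation: [-1.542, -0.351, 0.35]
contact_force: [-0.2, 1.1, -0.6]
grip_width: 0.0199
```

jog_arm([
  {"gripper": 5, "tx": 0, "ty": 0, "tz": 0, "ax": 0, "ay": 0, "az": 0},
  {"gripper": 5, "tx": 0, "ty": 0, "tz": 0, "ax": 0, "ay": 0, "az": 0},
  {"gripper": 5, "tx": 0, "ty": 0, "tz": 0, "ax": 0, "ay": 0, "az": 0},
  {"gripper": 5, "tx": 0, "ty": 0, "tz": 0, "ax": 0, "ay": 0, "az": 0},
  {"gripper": 5, "tx": 0, "ty": 0, "tz": 0, "ax": 0, "ay": 0, "az": 0},
])

```text
clock: 7.1
tcp_pos: [0.5671, 0.1595, 0.0586]
orientation: [-1.542, -0.351, 0.35]
contact_force: [0.4, 0.3, 2.3]
grip_width: 0.0131
```

jog_arm([
  {"gripper": 5, "tx": 0, "ty": -5, "tz": 0, "ax": 0, "ay": 0, "az": 0},
  {"gripper": 5, "tx": 0, "ty": -15, "tz": 0, "ax": 0, "ay": 0, "az": 0},
  {"gripper": 5, "tx": 0, "ty": -20, "tz": 0, "ax": 0, "ay": 0, "az": 0},
  {"gripper": 5, "tx": 0, "ty": -20, "tz": 0, "ax": 0, "ay": 0, "az": 0},
  {"gripper": 5, "tx": 0, "ty": -20, "tz": 0, "ax": 0, "ay": 0, "az": 0},
  {"gripper": 5, "tx": 0, "ty": -20, "tz": 0, "ax": 0, "ay": 0, "az": 0},
  {"gripper": 5, "tx": 0, "ty": -10, "tz": 0, "ax": 0, "ay": 0, "az": 0},
  {"gripper": 5, "tx": 0, "ty": 0, "tz": 0, "ax": 0, "ay": 0, "az": 0},
  {"gripper": 5, "tx": 0, "ty": 0, "tz": 0, "ax": 0, "ay": 0, "az": 0},
  {"gripper": 5, "tx": 0, "ty": 0, "tz": 0, "ax": 0, "ay": 0, "az": 0},
])

```text
clock: 8.1
tcp_pos: [0.5662, 0.1589, 0.1672]
orientation: [-1.542, -0.349, 0.352]
contact_force: [0.5, -0.5, -1.1]
grip_width: 0.013
```

Run:
```python
from h import *
go((0.4634,-0.1665,0.16),-0.257)
c=vision.get_calibration("wrist")
im=vision.grab_frame("wrist")[:,:,::-1];cv2.imwrite("pics/w6.png",im)
w=np.clip(im.astype(float)*2.2,0,255).astype(np.uint8)[220:420,180:390]
cv2.imwrite("pics/w6c.png",cv2.resize(w,None,fx=3,fy=3,interpolation=cv2.INTER_CUBIC))
o,q,R=pose()
for p in [(0,0,.0),(0,-.0075,.023),(0,-.0075,-.023),(0,.0205,.024),(.024,.0205,0),(-.024,.0205,0),(0,.0546,.024)]:
    print(p,((proj(c,q+R@np.array(p))-[180,220])*3).round(1))
```

```text
now [0.5662 0.1589 0.1672] yaw 0.447 clock 8.1 F [ 0.51 -0.47 -1.05] w 0.013
shift in tool mm (first, before turn) [-233.32    7.63 -249.04] turn [ 5.00e-04  7.04e-01 -1.90e-03]
shift in tool mm if turn is first [ -16.68    7.25 -340.86]
(0, 0, 0.0) [313.2 205.7]
(0, -0.0075, 0.023) [313.2  92.3]
(0, -0.0075, -0.023) [313.3 361.2]
(0, 0.0205, 0.024) [313.1  13.5]
(0.024, 0.0205, 0) [450.1 141.3]
(-0.024, 0.0205, 0) [176.3 141.4]
(0, 0.0546, 0.024) [313.  -47.7]
```

View pics/w6c.png

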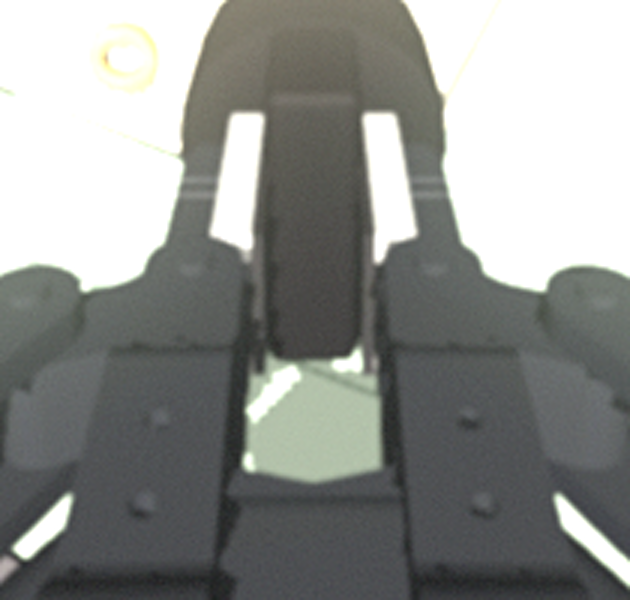

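jog_arm([
  {"gripper": 5, "tx": 0, "ty": 0, "tz": 0, "ax": 0, "ay": 0.14, "az": 0},
  {"gripper": 5, "tx": 0, "ty": 0, "tz": 0, "ax": 0, "ay": 0.14, "az": 0},
  {"gripper": 5, "tx": 0, "ty": 0, "tz": 0, "ax": 0, "ay": 0.14, "az": 0},
  {"gripper": 5, "tx": 0, "ty": 0, "tz": 0, "ax": 0, "ay": 0.14, "az": 0},
  {"gripper": 5, "tx": 0, "ty": 0, "tz": 0, "ax": 0, "ay": 0.143, "az": 0},
  {"gripper": 5, "tx": 0, "ty": 0, "tz": 0, "ax": 0, "ay": 0, "az": 0},
  {"gripper": 5, "tx": 0, "ty": 0, "tz": 0, "ax": 0, "ay": 0, "az": 0},
])

```text
clock: 8.85
tcp_pos: [0.5665, 0.1594, 0.1678]
orientation: [-1.562, 0.198, -0.197]
contact_force: [0.4, 1.1, -0.4]
grip_width: 0.0129
```

Run:
```python
from h import *
go((0.448,-0.2245,0.165),-0.257)
```

```text
now [0.5665 0.1594 0.1678] yaw -0.252 clock 8.85 F [ 0.45  1.11 -0.4 ] w 0.0129
shift in tool mm (first, before turn) [ -19.09    3.02 -401.32] turn [ 0.0006  0.0051 -0.0007]
shift in tool mm if turn is first [ -17.06    2.78 -401.42]
```

jog_arm([
  {"gripper": 5, "tx": -1, "ty": 0, "tz": -15, "ax": 0, "ay": 0, "az": 0},
  {"gripper": 5, "tx": -2, "ty": 0, "tz": -40, "ax": 0, "ay": 0, "az": 0},
  {"gripper": 5, "tx": -2, "ty": 0, "tz": -40, "ax": 0, "ay": 0, "az": 0},
  {"gripper": 5, "tx": -2, "ty": 0, "tz": -40, "ax": 0, "ay": 0, "az": 0},
  {"gripper": 5, "tx": -2, "ty": 0, "tz": -40, "ax": 0, "ay": 0, "az": 0},
  {"gripper": 5, "tx": -2, "ty": 0, "tz": -40, "ax": 0, "ay": 0, "az": 0},
  {"gripper": 5, "tx": -2, "ty": 0, "tz": -40, "ax": 0, "ay": 0, "az": 0},
  {"gripper": 5, "tx": -2, "ty": 0, "tz": -40, "ax": 0, "ay": 0, "az": 0},
  {"gripper": 5, "tx": -2, "ty": 0, "tz": -40, "ax": 0, "ay": 0, "az": 0},
  {"gripper": 5, "tx": -2, "ty": 0, "tz": -40, "ax": 0, "ay": 0, "az": 0},
  {"gripper": 5, "tx": 0, "ty": 0, "tz": -26, "ax": 0, "ay": 0, "az": 0},
])

```text
clock: 9.95
tcp_pos: [0.4441, -0.2277, 0.168]
orientation: [-1.563, 0.204, -0.201]
contact_force: [0.5, 0.6, -0.9]
grip_width: 0.0128
```

jog_arm([
  {"gripper": 5, "tx": 0, "ty": 0, "tz": 0, "ax": 0, "ay": 0, "az": 0},
  {"gripper": 5, "tx": 0, "ty": 0, "tz": 0, "ax": 0, "ay": 0, "az": 0},
  {"gripper": 5, "tx": 0, "ty": 0, "tz": 0, "ax": 0, "ay": 0, "az": 0},
  {"gripper": 5, "tx": 0, "ty": 0, "tz": 0, "ax": 0, "ay": 0, "az": 0},
])

```text
clock: 10.35
tcp_pos: [0.4471, -0.2226, 0.1684]
orientation: [-1.561, 0.199, -0.199]
contact_force: [-0.3, 1.2, -0.4]
grip_width: 0.0128
```

Run:
```python
from h import *
go((0.4634,-0.1665,0.165),-0.257)
c=vision.get_calibration("wrist");np.save("w7.npy",c["world_from_camera"])
im=vision.grab_frame("wrist")[:,:,::-1];cv2.imwrite("pics/w7.png",im)
u=proj(c,(0.4634,-0.1665,.066));print(u,proj(c,(0.4634,-0.1665,.045)))
```

```text
now [ 0.4471 -0.2226  0.1684] yaw -0.253 clock 10.35 F [-0.32  1.19 -0.4 ] w 0.0128
shift in tool mm (first, before turn) [ 1.7   3.38 58.35] turn [-0.0003  0.0036  0.    ]
shift in tool mm if turn is first [ 1.49  3.36 58.35]
[286.75518175 137.75653207] [286.54167235 134.94183829]
```

View pics/w7.png

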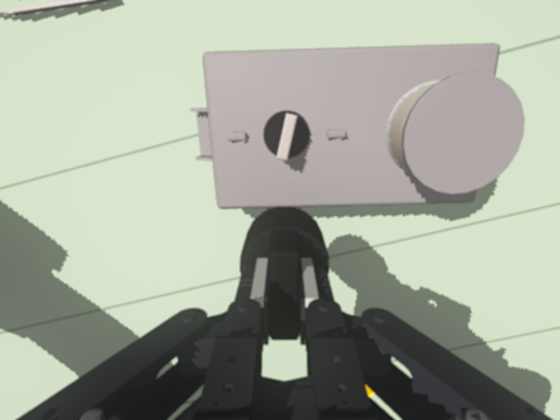

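Run:
```python
from h import *
crop("pics/w7.png",220,95,135,80,5.9,"pics/w7c.png")
```

```text
(no output)
```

View pics/w7c.png

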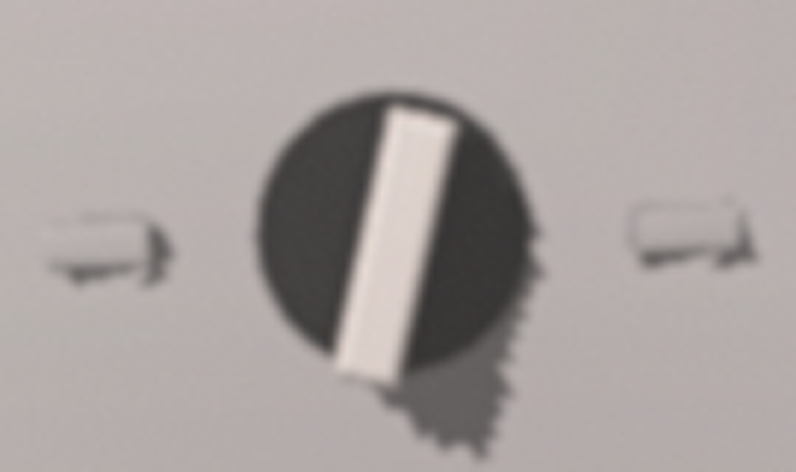

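Run:
```python
from h import *
c=vision.get_calibration("wrist");c["world_from_camera"]=np.load("w7.npy")
P=lambda x,y:(220+(x+.5)/5.9-.5,95+(y+.5)/5.9-.5)
D=onz(c,*P(394.5,232),.045);r1=onz(c,*P(98,244),.048);r2=onz(c,*P(686,231),.048);d=r2-r1
print("disc",D,"ridge mid",(r1+r2)/2,np.linalg.norm(d),"yaw",np.arctan2(d[1],d[0]))
for z in (.057,.062,.067,.072,.075):
    q=[onz(c,*P(*p),z) for p in [(388,107),(457,122),(399,383),(336,367)]]
    l=(q[0]+q[1]-q[2]-q[3])/2;m=sum(q)/4
    print(z,m.round(4),np.linalg.norm(l).round(4),np.arctan2(l[1],l[0]),np.linalg.norm(q[0]-q[1]).round(4))
```

```text
disc [ 0.46352529 -0.16572537  0.045     ] ridge mid [ 0.46304475 -0.1660408   0.048     ] 0.07610666174731862 yaw -0.23238210121965602
0.057 [ 0.4632 -0.1665  0.057 ] 0.0326 1.1067466999377022 0.0086
0.062 [ 0.4633 -0.166   0.062 ] 0.0319 1.1067466999377031 0.0085
0.067 [ 0.4634 -0.1655  0.067 ] 0.0312 1.1067466999377018 0.0083
0.072 [ 0.4635 -0.165   0.072 ] 0.0305 1.106746699937701 0.0081
0.075 [ 0.4636 -0.1648  0.075 ] 0.0301 1.1067466999377007 0.008
```

Run:
```python
from h import *
go((0.4635,-0.166,0.130),-0.257)
```

```text
now [ 0.4472 -0.2227  0.1683] yaw -0.254 clock 10.4 F [ 0.94 -0.38 -0.57] w 0.0131
shift in tool mm (first, before turn) [ 1.59 38.36 58.93] turn [-0.0003  0.0034  0.    ]
shift in tool mm if turn is first [ 1.39 38.35 58.94]
```

jog_arm([
  {"gripper": 5, "tx": 0.5, "ty": 0, "tz": 10, "ax": 0, "ay": 0, "az": 0},
  {"gripper": 5, "tx": 0.5, "ty": 0, "tz": 20, "ax": 0, "ay": 0, "az": 0},
  {"gripper": 5, "tx": 0.5, "ty": 5, "tz": 20, "ax": 0, "ay": 0, "az": 0},
  {"gripper": 5, "tx": 0, "ty": 15, "tz": 9, "ax": 0, "ay": 0, "az": 0},
  {"gripper": 5, "tx": 0, "ty": 14, "tz": 0, "ax": 0, "ay": 0, "az": 0},
  {"gripper": 5, "tx": 0, "ty": 4, "tz": 0, "ax": 0, "ay": 0, "az": 0},
  {"gripper": 5, "tx": 0, "ty": 0, "tz": 0, "ax": 0, "ay": 0, "az": 0},
  {"gripper": 5, "tx": 0, "ty": 0, "tz": 0, "ax": 0, "ay": 0, "az": 0},
  {"gripper": 5, "tx": 0, "ty": 0, "tz": 0, "ax": 0, "ay": 0, "az": 0},
])

```text
clock: 11.3
tcp_pos: [0.4636, -0.1677, 0.1308]
orientation: [-1.562, 0.201, -0.202]
contact_force: [0.4, -0.4, 0.1]
grip_width: 0.0131
```

Run:
```python
from h import *
go((0.4635,-0.166,0.122),-0.257)
for n in ["side","scene"]:
    im=vision.grab_frame(n)[:,:,::-1];cv2.imwrite(f"pics/{n}8.png",im)
a=cv2.resize(cv2.imread("pics/side8.png")[130:250,270:390],(400,400),interpolation=cv2.INTER_CUBIC)
b=cv2.resize(cv2.imread("pics/scene8.png")[150:270,150:270],(400,400),interpolation=cv2.INTER_CUBIC)
cv2.imwrite("pics/m8.png",np.clip(np.hstack([a,b])*1.5,0,255).astype(np.uint8))
```

```text
now [ 0.4636 -0.1677  0.1308] yaw -0.257 clock 11.3 F [ 0.42 -0.43  0.13] w 0.0131
shift in tool mm (first, before turn) [-0.49  8.78  1.58] turn [0.0002 0.0001 0.0009]
shift in tool mm if turn is first [-0.48  8.78  1.58]
```

View pics/m8.png

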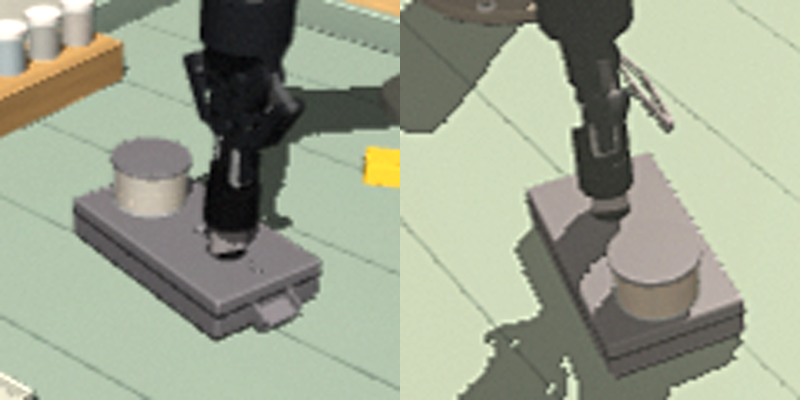

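jog_arm([
  {"gripper": 5, "tx": -0.5, "ty": 3, "tz": 1.5, "ax": 0, "ay": 0, "az": 0},
  {"gripper": 5, "tx": 0, "ty": 2, "tz": 0, "ax": 0, "ay": 0, "az": 0},
  {"gripper": 5, "tx": 0, "ty": 1, "tz": 0, "ax": 0, "ay": 0, "az": 0},
  {"gripper": 5, "tx": 0, "ty": 0, "tz": 0, "ax": 0, "ay": 0, "az": 0},
  {"gripper": 5, "tx": 0, "ty": 0, "tz": 0, "ax": 0, "ay": 0, "az": 0},
  {"gripper": 5, "tx": 0, "ty": 0, "tz": 0, "ax": 0, "ay": 0, "az": 0},
])

```text
clock: 12.0
tcp_pos: [0.4632, -0.1655, 0.1244]
orientation: [-1.561, 0.201, -0.201]
contact_force: [0.5, -0.4, -0.6]
grip_width: 0.0127
```

Now 1 mm steps, watching the force.

jog_arm([
  {"gripper": 5, "tx": 0, "ty": 1, "tz": 0, "ax": 0, "ay": 0, "az": 0},
  {"gripper": 5, "tx": 0, "ty": 1, "tz": 0, "ax": 0, "ay": 0, "az": 0},
  {"gripper": 5, "tx": 0, "ty": 0, "tz": 0, "ax": 0, "ay": 0, "az": 0},
  {"gripper": 5, "tx": 0, "ty": 0, "tz": 0, "ax": 0, "ay": 0, "az": 0},
])

```text
clock: 12.4
tcp_pos: [0.4632, -0.1655, 0.1223]
orientation: [-1.561, 0.201, -0.201]
contact_force: [1.2, -0.2, -0.2]
grip_width: 0.0129
```

jog_arm([
  {"gripper": 5, "tx": 0, "ty": 1, "tz": 0, "ax": 0, "ay": 0, "az": 0},
  {"gripper": 5, "tx": 0, "ty": 0.5, "tz": 0, "ax": 0, "ay": 0, "az": 0},
  {"gripper": 5, "tx": 0, "ty": 0, "tz": 0, "ax": 0, "ay": 0, "az": 0},
  {"gripper": 5, "tx": 0, "ty": 0, "tz": 0, "ax": 0, "ay": 0, "az": 0},
])

```text
clock: 12.8
tcp_pos: [0.4633, -0.1655, 0.1209]
orientation: [-1.562, 0.201, -0.201]
contact_force: [-0.1, 0.2, 2.3]
grip_width: 0.0132
```

jog_arm([
  {"gripper": 5, "tx": 0, "ty": 1, "tz": 0, "ax": 0, "ay": 0, "az": 0},
  {"gripper": 5, "tx": 0, "ty": 0, "tz": 0, "ax": 0, "ay": 0, "az": 0},
  {"gripper": 5, "tx": 0, "ty": 0, "tz": 0, "ax": 0, "ay": 0, "az": 0},
])

```text
clock: 13.1
tcp_pos: [0.4633, -0.1655, 0.1199]
orientation: [-1.562, 0.201, -0.201]
contact_force: [-0.9, 0.4, 2.4]
grip_width: 0.0126
```

jog_arm([
  {"gripper": 5, "tx": 0, "ty": 0.7, "tz": 0, "ax": 0, "ay": 0, "az": 0},
  {"gripper": 5, "tx": 0, "ty": 0, "tz": 0, "ax": 0, "ay": 0, "az": 0},
  {"gripper": 5, "tx": 0, "ty": 0, "tz": 0, "ax": 0, "ay": 0, "az": 0},
])

```text
clock: 13.4
tcp_pos: [0.4633, -0.1655, 0.1192]
orientation: [-1.561, 0.201, -0.201]
contact_force: [-0.6, -0.6, 5.5]
grip_width: 0.0132
```

jog_arm([
  {"gripper": 5, "tx": 0, "ty": 0, "tz": 0, "ax": 0, "ay": 0.02, "az": 0},
  {"gripper": 5, "tx": 0, "ty": 0, "tz": 0, "ax": 0, "ay": 0.02, "az": 0},
  {"gripper": 5, "tx": 0, "ty": 0, "tz": 0, "ax": 0, "ay": 0.02, "az": 0},
  {"gripper": 5, "tx": 0, "ty": 0, "tz": 0, "ax": 0, "ay": 0.02, "az": 0},
  {"gripper": 5, "tx": 0, "ty": 0, "tz": 0, "ax": 0, "ay": 0.02, "az": 0},
  {"gripper": 5, "tx": 0, "ty": 0, "tz": 0, "ax": 0, "ay": 0.02, "az": 0},
  {"gripper": 5, "tx": 0, "ty": 0, "tz": 0, "ax": 0, "ay": 0, "az": 0},
])

```text
clock: 14.1
tcp_pos: [0.4635, -0.1656, 0.1191]
orientation: [-1.55, 0.295, -0.296]
contact_force: [0.5, -1.4, 3.1]
grip_width: 0.0129
```

jog_arm([
  {"gripper": 5, "tx": 0, "ty": 0, "tz": 0, "ax": 0, "ay": 0.02, "az": 0},
  {"gripper": 5, "tx": 0, "ty": 0, "tz": 0, "ax": 0, "ay": 0.02, "az": 0},
  {"gripper": 5, "tx": 0, "ty": 0, "tz": 0, "ax": 0, "ay": 0, "az": 0},
])

```text
clock: 14.4
tcp_pos: [0.4633, -0.1655, 0.119]
orientation: [-1.546, 0.327, -0.327]
contact_force: [2.2, -0.6, -0.5]
grip_width: 0.0131
```

jog_arm([
  {"gripper": 5, "tx": 0, "ty": 0, "tz": 0, "ax": 0, "ay": 0.02, "az": 0},
  {"gripper": 5, "tx": 0, "ty": 0, "tz": 0, "ax": 0, "ay": 0.02, "az": 0},
  {"gripper": 5, "tx": 0, "ty": 0, "tz": 0, "ax": 0, "ay": 0, "az": 0},
])

```text
clock: 14.7
tcp_pos: [0.4628, -0.1654, 0.1189]
orientation: [-1.541, 0.359, -0.358]
contact_force: [0.2, 0.1, -0.8]
grip_width: 0.0126
```

The force dropped to about 0 after roughly 0.16 rad of turning, so it seems to have slipped over the flats. I'll check by pushing on gently.

jog_arm([
  {"gripper": 5, "tx": 0, "ty": 1, "tz": 0, "ax": 0, "ay": 0, "az": 0},
  {"gripper": 5, "tx": 0, "ty": 1, "tz": 0, "ax": 0, "ay": 0, "az": 0},
  {"gripper": 5, "tx": 0, "ty": 0, "tz": 0, "ax": 0, "ay": 0, "az": 0},
])

```text
clock: 15.0
tcp_pos: [0.4629, -0.1655, 0.1169]
orientation: [-1.541, 0.358, -0.357]
contact_force: [-0.1, -0.8, -0.7]
grip_width: 0.013
```

jog_arm([
  {"gripper": 5, "tx": 0, "ty": 1, "tz": 0, "ax": 0, "ay": 0, "az": 0},
  {"gripper": 5, "tx": 0, "ty": 1, "tz": 0, "ax": 0, "ay": 0, "az": 0},
  {"gripper": 5, "tx": 0, "ty": 0, "tz": 0, "ax": 0, "ay": 0, "az": 0},
])

```text
clock: 15.3
tcp_pos: [0.463, -0.1655, 0.1149]
orientation: [-1.541, 0.358, -0.357]
contact_force: [0.3, 0.4, -1.0]
grip_width: 0.0131
```

jog_arm([
  {"gripper": 5, "tx": 0, "ty": 1.5, "tz": 0, "ax": 0, "ay": 0, "az": 0},
  {"gripper": 5, "tx": 0, "ty": 1.5, "tz": 0, "ax": 0, "ay": 0, "az": 0},
  {"gripper": 5, "tx": 0, "ty": 1.5, "tz": 0, "ax": 0, "ay": 0, "az": 0},
  {"gripper": 5, "tx": 0, "ty": 1.5, "tz": 0, "ax": 0, "ay": 0, "az": 0},
  {"gripper": 5, "tx": 0, "ty": 0, "tz": 0, "ax": 0, "ay": 0, "az": 0},
])

```text
clock: 15.8
tcp_pos: [0.463, -0.1654, 0.1088]
orientation: [-1.541, 0.358, -0.357]
contact_force: [0.2, -0.4, -0.5]
grip_width: 0.0126
```

jog_arm([
  {"gripper": 5, "tx": 0, "ty": 1.5, "tz": 0, "ax": 0, "ay": 0, "az": 0},
  {"gripper": 5, "tx": 0, "ty": 1.5, "tz": 0, "ax": 0, "ay": 0, "az": 0},
  {"gripper": 5, "tx": 0, "ty": 1.5, "tz": 0, "ax": 0, "ay": 0, "az": 0},
  {"gripper": 5, "tx": 0, "ty": 1.5, "tz": 0, "ax": 0, "ay": 0, "az": 0},
  {"gripper": 5, "tx": 0, "ty": 0, "tz": 0, "ax": 0, "ay": 0, "az": 0},
])

```text
clock: 16.3
tcp_pos: [0.463, -0.1655, 0.1029]
orientation: [-1.541, 0.358, -0.357]
contact_force: [-0.0, -0.3, -1.3]
grip_width: 0.0132
```

jog_arm([
  {"gripper": 5, "tx": 0, "ty": 1, "tz": 0, "ax": 0, "ay": 0, "az": 0},
  {"gripper": 5, "tx": 0, "ty": 1, "tz": 0, "ax": 0, "ay": 0, "az": 0},
  {"gripper": 5, "tx": 0, "ty": 0, "tz": 0, "ax": 0, "ay": 0, "az": 0},
  {"gripper": 5, "tx": 0, "ty": 0, "tz": 0, "ax": 0, "ay": 0, "az": 0},
])

```text
clock: 16.7
tcp_pos: [0.4632, -0.1655, 0.1011]
orientation: [-1.541, 0.358, -0.358]
contact_force: [0.7, 0.3, -0.7]
grip_width: 0.013
```

jog_arm([
  {"gripper": 5, "tx": 0, "ty": 0.7, "tz": 0, "ax": 0, "ay": 0, "az": 0},
  {"gripper": 5, "tx": 0, "ty": 0, "tz": 0, "ax": 0, "ay": 0, "az": 0},
  {"gripper": 5, "tx": 0, "ty": 0, "tz": 0, "ax": 0, "ay": 0, "az": 0},
])

```text
clock: 17.0
tcp_pos: [0.4632, -0.1655, 0.1004]
orientation: [-1.541, 0.358, -0.358]
contact_force: [0.2, 0.1, -1.3]
grip_width: 0.0126
```

jog_arm([
  {"gripper": 5, "tx": 0, "ty": 0.5, "tz": 0, "ax": 0, "ay": 0, "az": 0},
  {"gripper": 5, "tx": 0, "ty": 0, "tz": 0, "ax": 0, "ay": 0, "az": 0},
  {"gripper": 5, "tx": 0, "ty": 0, "tz": 0, "ax": 0, "ay": 0, "az": 0},
])

```text
clock: 17.3
tcp_pos: [0.4631, -0.1655, 0.0999]
orientation: [-1.541, 0.358, -0.358]
contact_force: [-0.6, 0.1, -0.7]
grip_width: 0.0128
```

jog_arm([
  {"gripper": 5, "tx": 0, "ty": 0.5, "tz": 0, "ax": 0, "ay": 0, "az": 0},
  {"gripper": 5, "tx": 0, "ty": 0, "tz": 0, "ax": 0, "ay": 0, "az": 0},
  {"gripper": 5, "tx": 0, "ty": 0, "tz": 0, "ax": 0, "ay": 0, "az": 0},
])

```text
clock: 17.6
tcp_pos: [0.4633, -0.1655, 0.0995]
orientation: [-1.541, 0.357, -0.358]
contact_force: [0.1, 1.2, 1.4]
grip_width: 0.013
```

jog_arm([
  {"gripper": 5, "tx": 0, "ty": 0.4, "tz": 0, "ax": 0, "ay": 0, "az": 0},
  {"gripper": 5, "tx": 0, "ty": 0, "tz": 0, "ax": 0, "ay": 0, "az": 0},
  {"gripper": 5, "tx": 0, "ty": 0, "tz": 0, "ax": 0, "ay": 0, "az": 0},
])

```text
clock: 17.9
tcp_pos: [0.4633, -0.1656, 0.0995]
orientation: [-1.541, 0.357, -0.358]
contact_force: [-2.5, 0.0, 7.1]
grip_width: 0.0129
```

Run:
```python
from h import *
fs=[]
for n in ["side","scene","side","scene"]:
    fs.append(get_obs()["contact_force"]);im=vision.grab_frame(n)[:,:,::-1];cv2.imwrite(f"pics/{n}9.png",im)
print(np.mean(fs,0));go((.4633,-.1655,.099),-1.805)
a=cv2.resize(cv2.imread("pics/side9.png")[130:250,270:390],(400,400),interpolation=cv2.INTER_CUBIC)
b=cv2.resize(cv2.imread("pics/scene9.png")[150:270,150:270],(400,400),interpolation=cv2.INTER_CUBIC)
cv2.imwrite("pics/m9.png",np.clip(np.hstack([a,b])*1.8,0,255).astype(np.uint8))
```

```text
[-1.83489691  0.22881902  6.78638627]
now [ 0.4633 -0.1655  0.0995] yaw -0.456 clock 18.1 F [-0.86  0.28  6.05] w 0.0126
shift in tool mm (first, before turn) [-0.05  0.5   0.02] turn [-0.000e+00  1.349e+00  5.000e-04]
shift in tool mm if turn is first [-0.03  0.5  -0.05]
```

View pics/m9.png

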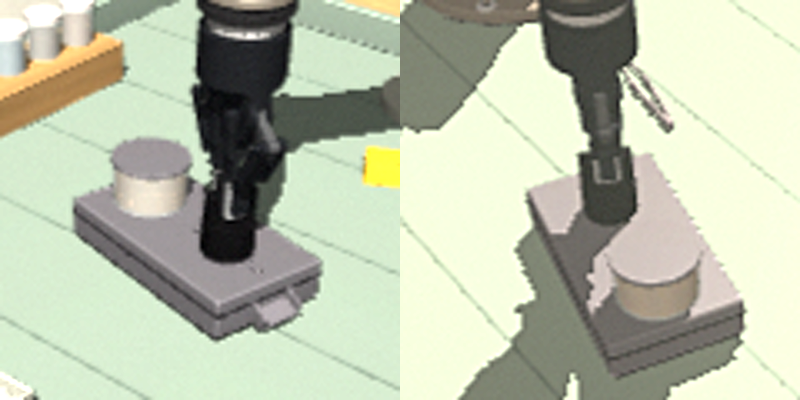

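Home: about 6.8 N against the deck, and the skirt sits on it. I'll ease off slightly and turn clockwise toward closed.

jog_arm([
  {"gripper": 5, "tx": 0, "ty": -0.3, "tz": 0, "ax": 0, "ay": 0, "az": 0},
  {"gripper": 5, "tx": 0, "ty": 0, "tz": 0, "ax": 0, "ay": 0.03, "az": 0},
  {"gripper": 5, "tx": 0, "ty": 0, "tz": 0, "ax": 0, "ay": 0.05, "az": 0},
  {"gripper": 5, "tx": 0, "ty": 0, "tz": 0, "ax": 0, "ay": 0.05, "az": 0},
  {"gripper": 5, "tx": 0, "ty": 0, "tz": 0, "ax": 0, "ay": 0.05, "az": 0},
  {"gripper": 5, "tx": 0, "ty": 0, "tz": 0, "ax": 0, "ay": 0.05, "az": 0},
  {"gripper": 5, "tx": 0, "ty": 0, "tz": 0, "ax": 0, "ay": 0.05, "az": 0},
  {"gripper": 5, "tx": 0, "ty": 0, "tz": 0, "ax": 0, "ay": 0, "az": 0},
])

```text
clock: 18.9
tcp_pos: [0.4637, -0.1658, 0.0996]
orientation: [-1.493, 0.576, -0.578]
contact_force: [0.1, -1.0, 3.5]
grip_width: 0.0127
```

Run:
```python
from h import *
go((.4633,-.1656,.0995),-1.804);o=get_obs();print(o["moment"],o["joints"].round(2))
```

```text
now [ 0.4637 -0.1658  0.0996] yaw -0.737 clock 18.9 F [ 0.13 -0.98  3.55] w 0.0127
shift in tool mm (first, before turn) [-0.39  0.06 -0.13] turn [-8.0000e-04  1.0667e+00  1.0000e-03]
shift in tool mm if turn is first [-0.08  0.06 -0.4 ]
[-0.24087423  0.01200823  0.06903693] [ 0.6   0.42 -0.46  2.08  0.29  0.69 -0.79]
```

jog_arm([
  {"gripper": 5, "tx": 0, "ty": 0, "tz": 0, "ax": 0, "ay": 0.05, "az": 0},
  {"gripper": 5, "tx": 0, "ty": 0, "tz": 0, "ax": 0, "ay": 0.05, "az": 0},
  {"gripper": 5, "tx": 0, "ty": 0, "tz": 0, "ax": 0, "ay": 0.05, "az": 0},
  {"gripper": 5, "tx": 0, "ty": 0, "tz": 0, "ax": 0, "ay": 0.05, "az": 0},
  {"gripper": 5, "tx": 0, "ty": 0, "tz": 0, "ax": 0, "ay": 0.05, "az": 0},
  {"gripper": 5, "tx": 0, "ty": 0, "tz": 0, "ax": 0, "ay": 0.05, "az": 0},
  {"gripper": 5, "tx": 0, "ty": 0, "tz": 0, "ax": 0, "ay": 0.05, "az": 0},
  {"gripper": 5, "tx": 0, "ty": 0, "tz": 0, "ax": 0, "ay": 0.05, "az": 0},
  {"gripper": 5, "tx": 0, "ty": 0, "tz": 0, "ax": 0, "ay": 0.05, "az": 0},
  {"gripper": 5, "tx": 0, "ty": 0, "tz": 0, "ax": 0, "ay": 0.05, "az": 0},
  {"gripper": 5, "tx": 0, "ty": 0, "tz": 0, "ax": 0, "ay": 0, "az": 0},
])

```text
clock: 20.0
tcp_pos: [0.4638, -0.1659, 0.0996]
orientation: [-1.349, 0.958, -0.96]
contact_force: [0.8, -0.9, 3.5]
grip_width: 0.0132
```

Run:
```python
from h import *
go((.4633,-.1656,.0995),-1.804);o=get_obs();print(o["moment"],o["joints"].round(2))
```

```text
now [ 0.4638 -0.1659  0.0996] yaw -1.236 clock 20.0 F [ 0.82 -0.92  3.5 ] w 0.0132
shift in tool mm (first, before turn) [-0.39  0.08 -0.35] turn [-0.0012  0.5681  0.0007]
shift in tool mm if turn is first [-0.14  0.08 -0.51]
[-0.32176262 -0.06966791  0.09308763] [ 0.5   0.41 -0.35  2.09  0.22  0.68 -1.22]
```

jog_arm([
  {"gripper": 5, "tx": 0, "ty": 0, "tz": 0, "ax": 0, "ay": 0.05, "az": 0},
  {"gripper": 5, "tx": 0, "ty": 0, "tz": 0, "ax": 0, "ay": 0.05, "az": 0},
  {"gripper": 5, "tx": 0, "ty": 0, "tz": 0, "ax": 0, "ay": 0.05, "az": 0},
  {"gripper": 5, "tx": 0, "ty": 0, "tz": 0, "ax": 0, "ay": 0.05, "az": 0},
  {"gripper": 5, "tx": 0, "ty": 0, "tz": 0, "ax": 0, "ay": 0.05, "az": 0},
  {"gripper": 5, "tx": 0, "ty": 0, "tz": 0, "ax": 0, "ay": 0.05, "az": 0},
  {"gripper": 5, "tx": 0, "ty": 0, "tz": 0, "ax": 0, "ay": 0.05, "az": 0},
  {"gripper": 5, "tx": 0, "ty": 0, "tz": 0, "ax": 0, "ay": 0.05, "az": 0},
  {"gripper": 5, "tx": 0, "ty": 0, "tz": 0, "ax": 0, "ay": 0.05, "az": 0},
  {"gripper": 5, "tx": 0, "ty": 0, "tz": 0, "ax": 0, "ay": 0.05, "az": 0},
  {"gripper": 5, "tx": 0, "ty": 0, "tz": 0, "ax": 0, "ay": 0.05, "az": 0},
  {"gripper": 5, "tx": 0, "ty": 0, "tz": 0, "ax": 0, "ay": 0.04, "az": 0},
])

```text
clock: 21.2
tcp_pos: [0.4638, -0.166, 0.0996]
orientation: [-1.077, 1.393, -1.396]
contact_force: [1.6, -2.3, 4.2]
grip_width: 0.0134
```

jog_arm([
  {"gripper": 5, "tx": 0, "ty": 0, "tz": 0, "ax": 0, "ay": 0, "az": 0},
  {"gripper": 5, "tx": 0, "ty": 0, "tz": 0, "ax": 0, "ay": 0, "az": 0},
])

```text
clock: 21.4
tcp_pos: [0.4638, -0.1659, 0.0996]
orientation: [-1.078, 1.392, -1.394]
contact_force: [1.9, -3.2, 3.6]
grip_width: 0.0128
```

Run:
```python
from h import *
go((.4633,-.1656,.0995),-1.804);o=get_obs();print(o["moment"],o["joints"].round(2))
c=vision.get_calibration("wrist")
im=vision.grab_frame("wrist")[:,:,::-1];cv2.imwrite("pics/w10.png",im);np.save("w10.npy",c["world_from_camera"])
a=np.clip(im.astype(float)*1.8,0,255).astype(np.uint8)
cv2.imwrite("pics/w10b.png",a)
```

```text
now [ 0.4638 -0.1659  0.0996] yaw -1.824 clock 21.4 F [ 1.92 -3.17  3.65] w 0.0128
shift in tool mm (first, before turn) [-0.21  0.07 -0.55] turn [-0.0014 -0.0204  0.0003]
shift in tool mm if turn is first [-0.22  0.07 -0.55]
[-0.63081477 -0.30352837  0.0682081 ] [ 0.39  0.39 -0.21  2.1   0.13  0.66 -1.73]
```

View pics/w10b.png

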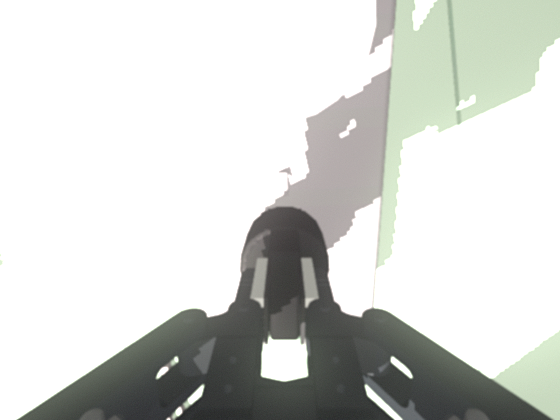

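Run:
```python
from h import *
im=cv2.imread("pics/w10.png")[130:350,200:400].astype(float)
m=np.where(im.max(2,keepdims=True)<75,np.clip((im-15)*3.5,0,255),im*0.9+20)
cv2.imwrite("pics/w10c.png",cv2.resize(np.clip(m,0,255).astype(np.uint8),(545,600),interpolation=cv2.INTER_CUBIC))
```

```text
(no output)
```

View pics/w10c.png

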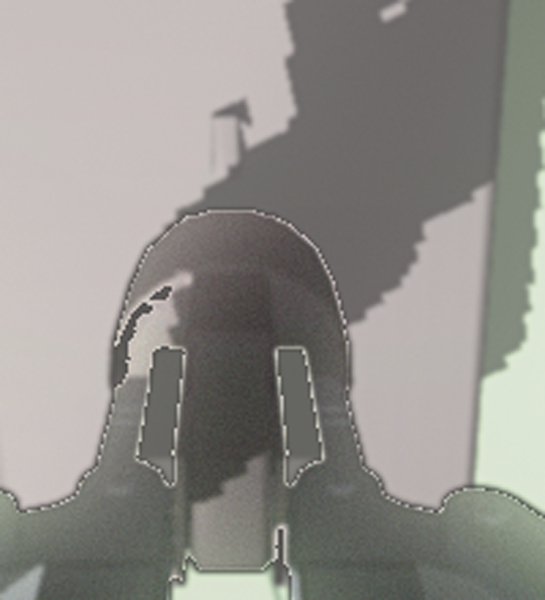

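Run:
```python
from h import *
c=vision.get_calibration("wrist");c["world_from_camera"]=np.load("w10.npy")
im=cv2.imread("pics/w10.png").astype(float)
# deck long right edge: max horizontal gradient of green-minus-red in rows
d=im[:,:,1]-im[:,:,2]
pts=[]
for v in range(60,290,6):
    row=cv2.GaussianBlur(d[v:v+1],(5,1),0)[0];g=np.diff(row[355:410]);k=int(np.argmax(g));
    if g[k]>2: pts.append((355+k+.5,v))
pts=np.array(pts,np.float32)
w=np.array([onz(c,*p,.045)[:2] for p in pts],np.float32)
l=cv2.fitLine(w,cv2.DIST_HUBER,0,.001,.001).ravel();print(len(pts),pts[::6].tolist(),"edge dir",np.arctan2(l[1],l[0]))
r=onz(c,200+228/2.725,130+143/2.727,.048);print("ridge far",r)
o,q,R=pose();print("dir knob->ridge",np.arctan2(r[1]+.1659,r[0]-.4636))
# distance of edge from axis: should be 60mm
n=np.array([-l[1],l[0]]);print((np.array([.4636,-.1659])-l[2:])@n)
```

```text
39 [[391.5, 60.0], [388.5, 96.0], [386.5, 132.0], [383.5, 168.0], [380.5, 204.0], [378.5, 240.0], [374.5, 276.0]] edge dir -0.22940749
ridge far [ 0.50040925 -0.1750767   0.048     ]
dir knob->ridge -0.24432376395999755
0.058782028558551386
```

jog_arm([
  {"gripper": 5, "tx": 0, "ty": 0, "tz": 0, "ax": 0, "ay": 0.02, "az": 0},
  {"gripper": 5, "tx": 0, "ty": 0, "tz": 0, "ax": 0, "ay": 0.015, "az": 0},
  {"gripper": 5, "tx": 0, "ty": 0, "tz": 0, "ax": 0, "ay": 0, "az": 0},
  {"gripper": 5, "tx": 0, "ty": 0, "tz": 0, "ax": 0, "ay": 0, "az": 0},
  {"gripper": 5, "tx": 0, "ty": 0, "tz": 0, "ax": 0, "ay": -0.03, "az": 0},
  {"gripper": 5, "tx": 0, "ty": 0, "tz": 0, "ax": 0, "ay": -0.025, "az": 0},
  {"gripper": 5, "tx": 0, "ty": 0, "tz": 0, "ax": 0, "ay": 0, "az": 0},
  {"gripper": 5, "tx": 0, "ty": 0, "tz": 0, "ax": 0, "ay": 0, "az": 0},
])

```text
clock: 22.25
tcp_pos: [0.4635, -0.1652, 0.0995]
orientation: [-1.088, 1.38, -1.38]
contact_force: [1.8, -3.2, 6.6]
grip_width: 0.0127
```

Run:
```python
from h import *
go((.4636,-.1659,.0995),-1.803);o=get_obs();print(o["moment"],o["contact_force"])
```

```text
now [ 0.4635 -0.1652  0.0995] yaw -1.805 clock 22.25 F [ 1.83 -3.18  6.64] w 0.0127
shift in tool mm (first, before turn) [0.65 0.03 0.26] turn [-0.0005 -0.0023 -0.0004]
shift in tool mm if turn is first [0.65 0.03 0.26]
[-0.56521495 -0.43473279  0.03409581] [ 1.82883921 -3.18072235  6.63798267]
```

jog_arm([
  {"gripper": 5, "tx": 0.4, "ty": 0, "tz": 0, "ax": 0, "ay": 0, "az": 0},
  {"gripper": 5, "tx": 0, "ty": -0.1, "tz": 0, "ax": 0, "ay": 0, "az": 0},
  {"gripper": 5, "tx": 0, "ty": 0, "tz": 0, "ax": 0, "ay": 0, "az": 0},
])

```text
clock: 22.55
tcp_pos: [0.4635, -0.1653, 0.0995]
orientation: [-1.088, 1.38, -1.38]
contact_force: [2.3, -0.6, 5.5]
grip_width: 0.0127
```

Run:
```python
from h import *
go((.4636,-.1659,.0995),-1.803);o=get_obs();print(o["moment"],o["contact_force"])
```

```text
now [ 0.4635 -0.1653  0.0995] yaw -1.805 clock 22.55 F [ 2.32 -0.55  5.51] w 0.0127
shift in tool mm (first, before turn) [0.59 0.02 0.26] turn [-0.0005 -0.0022 -0.0008]
shift in tool mm if turn is first [0.59 0.02 0.26]
[-0.20652008 -0.6521981   0.03418345] [ 2.31640137 -0.55360528  5.51257063]
```

Lateral load relieved. Now I'll open gently to 30 mm.

jog_arm([
  {"gripper": 16, "tx": 0, "ty": 0, "tz": 0, "ax": 0, "ay": 0, "az": 0},
  {"gripper": 20, "tx": 0, "ty": 0, "tz": 0, "ax": 0, "ay": 0, "az": 0},
  {"gripper": 26, "tx": 0, "ty": 0, "tz": 0, "ax": 0, "ay": 0, "az": 0},
  {"gripper": 32, "tx": 0, "ty": 0, "tz": 0, "ax": 0, "ay": 0, "az": 0},
  {"gripper": 32, "tx": 0, "ty": 0, "tz": 0, "ax": 0, "ay": 0, "az": 0},
])

```text
clock: 23.05
tcp_pos: [0.4627, -0.1658, 0.0992]
orientation: [-1.089, 1.381, -1.38]
contact_force: [-0.4, 0.1, 0.2]
grip_width: 0.0322
```

jog_arm([
  {"gripper": 32, "tx": 0, "ty": -5, "tz": 0, "ax": 0, "ay": 0, "az": 0},
  {"gripper": 32, "tx": 0, "ty": -10, "tz": 0, "ax": 0, "ay": 0, "az": 0},
  {"gripper": 32, "tx": 0, "ty": -15, "tz": 0, "ax": 0, "ay": 0, "az": 0},
  {"gripper": 32, "tx": 0, "ty": -20, "tz": 0, "ax": 0, "ay": 0, "az": 0},
  {"gripper": 32, "tx": 0, "ty": -25, "tz": 0, "ax": 0, "ay": 0, "az": 0},
  {"gripper": 32, "tx": 0, "ty": -20, "tz": 0, "ax": 0, "ay": 0, "az": 0},
  {"gripper": 32, "tx": 0, "ty": -15, "tz": -10, "ax": 0, "ay": 0, "az": 0},
  {"gripper": 32, "tx": 0, "ty": 0, "tz": -10, "ax": 0, "ay": 0, "az": 0},
  {"gripper": 32, "tx": 0, "ty": 0, "tz": 0, "ax": 0, "ay": 0, "az": 0},
  {"gripper": 32, "tx": 0, "ty": 0, "tz": 0, "ax": 0, "ay": 0, "az": 0},
  {"gripper": 32, "tx": 0, "ty": 0, "tz": 0, "ax": 0, "ay": 0, "az": 0},
])

```text
clock: 24.15
tcp_pos: [0.4434, -0.1612, 0.2087]
orientation: [-1.089, 1.381, -1.38]
contact_force: [0.7, -0.5, 0.6]
grip_width: 0.0319
```

Run:
```python
from h import *
go((.4636,-.1659,.2),-1.803)
c=vision.get_calibration("wrist");np.save("w11.npy",c["world_from_camera"])
im=vision.grab_frame("wrist")[:,:,::-1];cv2.imwrite("pics/w11.png",im)
print(proj(c,(.4636,-.1659,.107)))
im=im.astype(float);m=np.where(im.max(2,keepdims=True)<75,np.clip((im-15)*3.5,0,255),im*0.9+20)
m=np.clip(m,0,255).astype(np.uint8)[60:300,160:420]
cv2.imwrite("pics/w11c.png",cv2.resize(m,None,fx=2.5,fy=2.5,interpolation=cv2.INTER_CUBIC))
```

```text
now [ 0.4434 -0.1612  0.2087] yaw -1.806 clock 24.15 F [ 0.7  -0.51  0.57] w 0.0319
shift in tool mm (first, before turn) [-0.08  8.71 20.71] turn [ 0.0011 -0.003  -0.0001]
shift in tool mm if turn is first [-2.00e-02  8.74e+00  2.07e+01]
[284.12800692 188.62717898]
```

View pics/w11c.png

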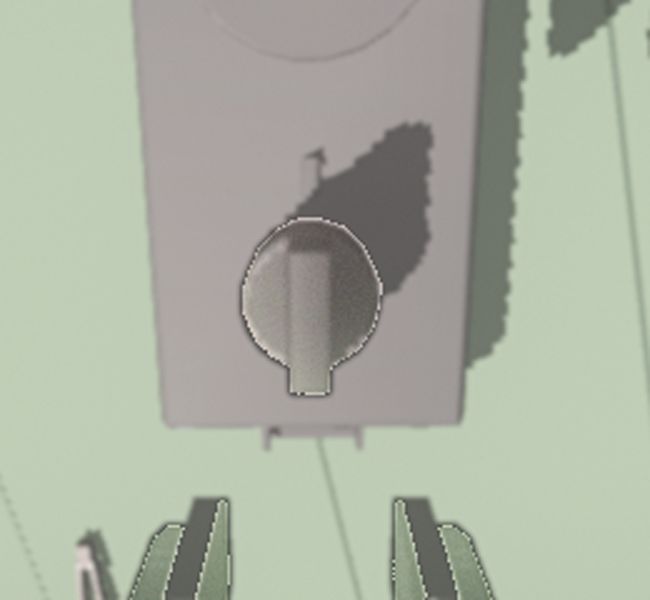

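Run:
```python
from h import *
c=vision.get_calibration("wrist");c["world_from_camera"]=np.load("w11.npy")
P=lambda x,y:(160+(x+.5)/2.5-.5,60+(y+.5)/2.5-.5)
a=onz(c,*P(310.5,393),.107);b=onz(c,*P(309,252),.107);d=b-a
print("bar",np.arctan2(d[1],d[0]),np.linalg.norm(d),(a+b)/2)
im=cv2.imread("pics/w11.png").astype(float);q=im[:,:,1]-im[:,:,2]
w={}
for lo,hi,s,n in [(205,235,-1,"L"),(335,365,1,"R")]:
    pts=[]
    for v in range(70,222,4):
        r=cv2.GaussianBlur(q[v:v+1],(5,1),0)[0];g=s*np.diff(r[lo:hi]);k=int(np.argmax(g))
        if g[k]>1.5: pts.append(onz(c,lo+k+.5,v,.045)[:2])
    l=cv2.fitLine(np.array(pts,np.float32),cv2.DIST_HUBER,0,.001,.001).ravel();print(n,len(pts),np.arctan2(l[1],l[0]), (np.array([.4636,-.1659])-l[2:])@[-l[1],l[0]])
g=im.mean(2)[160:215,265:303]
for v in (165,175,185,195,205,212): print(v,im[v,268:300].mean(1).astype(int).tolist())
for n in ["side","scene"]:
    i=vision.grab_frame(n)[:,:,::-1];cv2.imwrite(f"pics/{n}12.png",i)
a=cv2.resize(cv2.imread("pics/side12.png")[130:250,270:390],(400,400),interpolation=cv2.INTER_CUBIC)
b=cv2.resize(cv2.imread("pics/scene12.png")[150:270,150:270],(400,400),interpolation=cv2.INTER_CUBIC)
cv2.imwrite("pics/m12.png",np.clip(np.hstack([a,b])*1.8,0,255).astype(np.uint8))
```

```text
bar -0.22586428905948222 0.04342855485903185 [ 0.46302319 -0.16536304  0.107     ]
L 38 -0.22703359 -0.059112418908494634
R 38 -0.22848909 0.05912867575492716
165 [57, 56, 57, 56, 54, 54, 52, 54, 56, 57, 58, 56, 57, 56, 55, 55, 54, 54, 52, 52, 51, 50, 51, 48, 43, 40, 41, 40, 40, 41, 39, 41]
175 [57, 59, 57, 57, 57, 55, 54, 52, 55, 58, 56, 57, 57, 56, 55, 53, 54, 53, 53, 53, 53, 51, 50, 47, 43, 41, 41, 42, 42, 42, 42, 41]
185 [58, 57, 56, 57, 57, 55, 53, 53, 57, 58, 58, 57, 57, 56, 54, 55, 55, 55, 54, 53, 53, 51, 51, 47, 45, 43, 43, 43, 42, 42, 43, 40]
195 [60, 58, 59, 58, 58, 58, 56, 54, 57, 59, 59, 58, 59, 57, 57, 56, 55, 55, 55, 54, 54, 53, 52, 49, 45, 44, 44, 45, 44, 45, 45, 45]
205 [148, 136, 119, 100, 83, 70, 60, 55, 58, 60, 61, 60, 60, 60, 58, 59, 58, 57, 57, 55, 55, 54, 53, 51, 51, 58, 68, 83, 106, 125, 139, 148]
212 [161, 160, 160, 160, 160, 154, 127, 86, 60, 60, 62, 62, 61, 61, 60, 60, 59, 59, 58, 58, 58, 56, 53, 60, 90, 129, 152, 156, 156, 156, 155, 154]
```

View pics/m12.png

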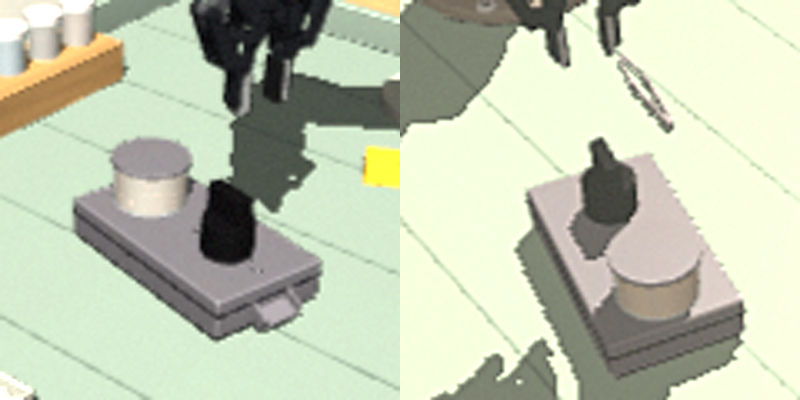

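The bar measures -0.226 rad and the dispenser's edges -0.227 and -0.228, so it is in line. The knob stands upright on the deck and the gripper is well clear.

```bash
python3 -c "
from bench import ticket,get_obs
print(ticket.hand_in(),get_obs()['clock'])"
```

```text
the job is handed in; nothing more can be done
the job is handed in; nothing more can be done
```

The knob from the tray is on the dispenser's spindle, pushed down onto the deck, turned to closed and released. I handed the job in at about 24 s of the 64 s allowed.

- **Fitting:** I rested the knob on the spindle with light pressure, about 3 to 5.5 N. I then turned it slowly clockwise; after roughly 0.16 rad the force fell to zero as it slipped over the flats. It went down with no resistance and met the deck at about 7 N, near the expected height.
- **Closing:** I turned it about 1.35 rad clockwise. I then overshot slightly and came back by about the socket's play, so that the spindle as well as the knob should be near the closed line. The spindle is hidden under the knob, so its own angle was not seen.
- **Last checks:**
  - The bar is at -0.226 rad; the dispenser's long edges measure -0.227 and -0.228 in the same picture. The ridges measured -0.232 and -0.234 in the pictures taken before fitting. A single-ridge estimate during the turn gave -0.244, which disagrees by about 0.02 rad.
  - The knob is centred to within about 1 mm and looks upright on the deck in both fixed cameras.
  - The gripper was clear, with force readings at noise level.
  - I never moved the arm near the jar, scoop or bowl, but I did not re-measure them at the end.

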